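# Flip the cast boxes in the clamshell nest and pack them under the keeper bar

## Robot

A 6-joint arm with a two-finger parallel gripper is mounted at the origin on the work surface. World frame = base frame: x ahead of the robot, y to its left, z up, the work surface at z = 0. Lengths are in m, angles in rad, forces in N, time in s.
With the tool pointing down it reaches from about 0.3 to 0.775 m from the base axis. Payload 14.6 kg.
Tool frame: the origin (TCP) lies on the centre line of the jaws, within the pads' length; the fingertips stand 25 mm ahead of it and the grasp point (between the pads) lies 6 mm ahead of it (ctrl.tip_reach is the distance from the TCP to the fingertips, in m); z points along the fingers, y is the line along which they close (so a half turn about z gives the same grasp; the last joint's range is limited). The gripper opens to 94 mm and grips with 3 to 60 N. Pads are 16 mm wide; open, the fingers measure 119 mm over their backs; the gripper's body (75 mm by 177 mm) begins 78 mm behind the grasp point.
Start: joints at [1.163, 0.3, 1.521, -0, 1.321, -0.067], TCP at [0.184, 0.518, 0.23] pointing down, gripper open.
Joint ranges: [-3.03, 3.03], [-0.79, 2.21], [0.23, 2.52], [-1.04, 4.18], [0, 3.07], [-2.55, 2.55]. Speed limits (rad/s): [2.22, 2.22, 2.57, 3.14, 3.14, 3.14].

## Interface

Orientations are given as [roll, pitch, yaw] about the fixed x, y, z axes, in that order (R = Rz(yaw) Ry(pitch) Rx(roll)).
In Python, from station import ctrl gives the robot as it stands. The module is installed in compiled form; this text tells all that it offers.
- The arm moves only by the tool apply_moves, never from a script. Its argument "deltas" is a list of rows, each a list of 7 numbers: the closure in counts, from 0 (fully open) to 255 (shut), then the shift along the world's x, y, z in cm, then the turn, a rotation vector about the world's x, y, z in rad. In form: [[jaw, tx, ty, tz, ax, ay, az], ...]. A call has 1 to 10 rows; each row shifts and turns the commanded pose from where the row before left it; what a row does not reach is not made up. A row lasts 1/10 s, in which the tool goes at most 50 mm and 8.59 degrees, less where a joint would pass 70% of its speed; a pose out of reach is approached as far as the arm can. A call with a gripper value outside its range is refused whole. The fingers move at their own pace and stop on an object; "grip_force" is the grip in N (left out, the last holds). Time passes only in rows, so rows that do not move let the fingers close. It gives the time, the measured TCP pose, the force, the opening and the grip force at its end, in the units of the state.
- ctrl.get_obs(): the state, without advancing time (a new reading comes with each control period).
- ctrl.camera(name): name is "scene" or "top" or "wrist"; returns a dict with "img" (420x560x3 uint8, red, green, blue), "K" (3x3 intrinsics, pixels), "k1" (the pictures are not rectified: a ray, as slopes to the right and down, at radius r is drawn at 1 + k1 r^2 times it, then the intrinsics apply), "pose" (4x4, takes a point from camera to world coordinates); the wrist camera has in their place "hand_eye" (4x4, takes a point from camera to tool coordinates, whose origin is the TCP and whose axes are the flange's). Camera axes: x right, y up, looking along -z (the intrinsics and any distortion apply to the point x, -y, -z); pixel columns grow to the right and rows downward; lengths in m; the calibration is good to about 2 mm. A picture is of the moment at which its call begins: read the wrist's pose just before it. There is no depth.
- ctrl.hand_in(): hands the job in; it is judged then, once.
The state is a dict: "time_s": time; "qpos": joint angles; "joint_vel": joint speeds; "tau": joint torques, N m; "ee_pos": TCP position; "eef_rot": TCP orientation; "force": force on the tool from outside, world axes, zero at the start; "moment": the same for the moment, N m; "grip_width": finger opening in m; "grip_force": force on a finger pad.
Only numpy, scipy, OpenCV 4.12 (cv2) and the standard library are available. Lean on these libraries where they do the work, as an engineer would, in place of code of your own. Each camera call takes 0.05 s, during which the arm holds its last target. There are 200 camera calls.

## Task

Turn the cast-metal boxes over and pack them: open the flip nest's swing leaf out flat, set every box lying on the bench into its pockets, open side still up, and swing the leaf right over until it is fully shut on the fixed leaf so that all the boxes are turned over together, lowering it under control both ways and never letting it drop. Open it flat again, leave it open, lift the boxes out, still open side down, set each flat in a stall of its own in the packing tray, and swing the tray's keeper bar down over them until it is fully shut. Leave everything else on the bench where it is.

Things in the scene. Friction and masses are not known exactly. Their poses are not given: they have to be found in the camera images.
- box0: bare cast-aluminium box, 70 (its x) x 40 (its y) x 32 mm high, walls 4 mm, one 70 x 40 side open, 110 to 225 g. Origin: centre of the outside of its closed base; z points out of the open side (up at the start; down once turned, when the origin is on top). Starts on the bench at the robot's right. Two or three boxes are present, an absent one reads None. Half a turn about z makes no difference
- box1: bare cast-aluminium box, 70 (its x) x 40 (its y) x 32 mm high, walls 4 mm, one 70 x 40 side open, 110 to 225 g. Origin: centre of the outside of its closed base; z points out of the open side (up at the start; down once turned, when the origin is on top). Starts on the bench at the robot's right. Two or three boxes are present, an absent one reads None. Half a turn about z makes no difference
- box2: bare cast-aluminium box, 70 (its x) x 40 (its y) x 32 mm high, walls 4 mm, one 70 x 40 side open, 110 to 225 g. Origin: centre of the outside of its closed base; z points out of the open side (up at the start; down once turned, when the origin is on top). Starts on the bench at the robot's right. Two or three boxes are present, an absent one reads None. Half a turn about z makes no difference
- nest: flip nest, a plywood book-like fixture fixed to the bench, 254 mm along its hinge. Origin: on the bench below the hinge's middle; x along the hinge, z up. Hinge 45 mm above the bench; end lugs 52 mm high. Fixed leaf on the +y side, open swing leaf on the -y side; pockets in each at x = -70, 0, 70 mm, where boxes lie with their 70 mm length along y, 30 mm apart, on floors 28 mm above the bench
- nest_pocket1 (a point): centre of the floor of the middle pocket of the fixed leaf (the others are 70 mm either way along nest x), 53.5 mm from the hinge. Side tabs 47 mm apart, 12 mm long at both ends, 12 mm high, leaving a 50 mm gap for fingers at the middle of each side of a box; outer wall 38 mm beyond this point, no wall at the hinge. A turned box lies within about 10 mm of the centre, its top 32 mm above the floor
- leaf (a joint): hinge of the swing leaf: 0 = fully shut on the fixed leaf (the start), 3.14 = open, lying flat; hard stops at both. The axis is the nest's x at 45 mm height. It swings freely and falls open or shut by its weight (0.4 kg plus boxes) on either side of upright (1.57). Near upright the boxes tip out of the swing leaf over into the fixed leaf, and closing it presses them home
- leaf_bar (a point): middle of the swing leaf's handle: a round steel bar, 12 mm diameter, 120 mm long, parallel to the hinge and 135 mm from it, with 37 mm of free space between bar and leaf edge, 108 mm long between the two end arms. 45 mm above the bench when open or shut, 180 mm when upright. It can be straddled or pinched from above, and turns in a light grip
- leaf_pocket0 (a point): centre of the floor of pocket 0 of the swing leaf (nest x = -70 mm), 48 mm from the hinge; moves with the leaf. The pocket is 76 (nest y) x 44 mm (nest x); end walls 14 mm high above the floor; the sides are 12 mm long tabs at both ends only, leaving a 52 mm gap for fingers at the middle of each side of a box
- leaf_pocket1 (a point): centre of the floor of pocket 1 of the swing leaf (nest x = 0 mm), 48 mm from the hinge; moves with the leaf. The pocket is 76 (nest y) x 44 mm (nest x); end walls 14 mm high above the floor; the sides are 12 mm long tabs at both ends only, leaving a 52 mm gap for fingers at the middle of each side of a box
- leaf_pocket2 (a point): centre of the floor of pocket 2 of the swing leaf (nest x = 70 mm), 48 mm from the hinge; moves with the leaf. The pocket is 76 (nest y) x 44 mm (nest x); end walls 14 mm high above the floor; the sides are 12 mm long tabs at both ends only, leaving a 52 mm gap for fingers at the middle of each side of a box
- tray: grey plastic packing tray, 206 x 100 mm, fixed to the bench at the robot's left. Origin: centre of its underside; x along its length, z up. Floor 6 mm thick; long walls 22 mm above the bench; three stalls in a row at x = -70, 0, 70 mm, where a box lies with its 70 mm length along the tray's y. Two keeper hinge posts 36 mm high at the +y edge, near the ends
- tray_stall0 (a point): centre of the floor of tray stall 0, 6 mm above the bench. The stall is 80 (tray y) x 48 mm (tray x); its sides are 12 mm long tabs at both ends, 14 mm high, leaving a 56 mm gap for fingers in the middle of each side
- tray_stall1 (a point): centre of the floor of tray stall 1, 6 mm above the bench. The stall is 80 (tray y) x 48 mm (tray x); its sides are 12 mm long tabs at both ends, 14 mm high, leaving a 56 mm gap for fingers in the middle of each side
- tray_stall2 (a point): centre of the floor of tray stall 2, 6 mm above the bench. The stall is 80 (tray y) x 48 mm (tray x); its sides are 12 mm long tabs at both ends, 14 mm high, leaving a 56 mm gap for fingers in the middle of each side
- keeper (a joint): hinge of the keeper bar: 0 = fully shut, over the middle of the stalls; 2.3 = fully back; hard stops at both. Stiff: stays where it is left, needs about 3 N at the bar. The axis is parallel to the tray's x, at tray y = 57 mm, 30 mm above the bench. Starts open (1.6 to 2.2), standing up or leaning back beyond the +y edge
- keeper_grip (a point): on the free end of the keeper bar, to pinch or straddle from above: the round bar, 10 mm diameter, parallel to the tray's x, sticks out past the tray's +x end; this point is at tray x = 150 mm, 43 mm past the keeper's arm, and the bar goes on 28 mm. 59.5 mm from the hinge axis; when shut at tray y = 0, 47 mm above the bench, its underside 4 mm above the boxes
- glue: upright bottle, 52 mm diameter, 150 mm tall, origin at centre of its foot; bystander, leave alone
- paint_can: can, 74 mm diameter, 100 mm tall, origin at centre of its foot; bystander, leave alone
- driver: screwdriver lying on the bench; bystander, leave alone
- spanner: wrench lying on the bench; bystander, leave alone
- mallet: hammer lying on the bench; bystander, leave alone
- offcut: wooden strip 130 x 45 x 20 mm lying flat; bystander, leave alone
- tape: yellow tape measure 65 x 35 x 60 mm high; bystander, leave alone
Not all that is in view belongs to the job. What is shaped like the box1 but pink or purple is not meant.

How it is judged:
By the outcome, as a careful person would: the job done as asked, in the order asked, and still so for the second after the job is handed in, with the robot touching nothing.
Of box0, box1, box2 only 2 to 3 are there at a start; the rules pass over those that are not, and their reading is None.
At some moment in a run one of box0, box1, box2 may be knocked a few centimetres aside while the robot is not near it.
It also fails if it takes over 208 s, if anything falls off the work surface, if the arm or the gripper's body presses on something with over 40 N, if the wrist force passes 120 N, or if a joint passes its speed limit or range.

## Working session

There is one attempt and no reset: what is moved stays moved. The work goes in short steps, Python scripts to look and compute and a tool call to move; the robot and the scene stay as the last step left them, time stands still between calls to the robot, and variables do not carry over. Pictures are saved under pics/ and viewed, at most 14 in all, crops included, and the job is handed in when it is done.

Besides the shell and the picture viewer there is one more tool, called after "Emit:" as name([rows], argument=value, ...), one row to a line, values as JSON. apply_moves: Moves the arm, as the interface text tells. Its arguments: {"type":"object","properties":{"deltas":{"type":"array"},"grip_force":{"type":"number"}},"required":["deltas"]}

```bash
mkdir -p pics
cat > h.py <<'E'
import numpy as np, cv2
from station import ctrl
from scipy.spatial.transform import Rotation as R
def snap(name,fn=None):
    o=ctrl.get_obs(); c=ctrl.camera(name)
    if 'pose' not in c:
        T=np.eye(4); T[:3,3]=o['ee_pos']
        T[:3,:3]=R.from_euler('xyz',o['eef_rot']).as_matrix()
        c['pose']=T@np.array(c['hand_eye'])
    if fn: cv2.imwrite('pics/'+fn,c['img'][:,:,::-1])
    return c
def ray(c,u,v):
    K=np.array(c['K']); d=np.array([(u-K[0,2])/K[0,0],(v-K[1,2])/K[1,1]]); s=d.copy()
    for _ in range(30): s=d/(1+c['k1']*(s@s))
    P=np.array(c['pose']); return P[:3,3],P[:3,:3]@np.array([s[0],-s[1],-1])
def plane(c,u,v,z):
    o,d=ray(c,u,v); return o+d*(z-o[2])/d[2]
def proj(c,p):
    P=np.array(c['pose']); q=P[:3,:3].T@(np.array(p)-P[:3,3]); s=np.array([q[0],-q[1]])/-q[2]
    s=s*(1+c['k1']*(s@s)); K=np.array(c['K']); return K[0,0]*s[0]+K[0,2],K[1,1]*s[1]+K[1,2]
E
python3 - <<'E'
from h import *
for n in ['scene','top']:
    c=snap(n,n+'0.png'); print(n,np.round(c['K'],1).tolist(),c['k1'],np.round(c['pose'],3).tolist())
c=snap('wrist','wrist0.png');print(np.round(c['hand_eye'],3).tolist(),c['k1'])
o=ctrl.get_obs();print(o)
E
```

```text
scene [[542.9, 0.0, 273.3], [0.0, 542.9, 212.2], [0.0, 0.0, 1.0]] 0.05560060592654146 [[0.224, -0.796, 0.562, 1.33], [0.974, 0.178, -0.137, -0.167], [0.009, 0.578, 0.816, 1.218], [0.0, 0.0, 0.0, 1.0]]
top [[522.7, 0.0, 294.4], [0.0, 522.7, 217.6], [0.0, 0.0, 1.0]] -0.055661516658072875 [[-0.019, 0.998, -0.065, 0.428], [-1.0, -0.019, -0.005, 0.011], [-0.007, 0.065, 0.998, 1.516], [0.0, 0.0, 0.0, 1.0]]
[[-0.0, 0.973, 0.229, 0.066], [1.0, 0.0, 0.0, -0.0], [0.0, 0.229, -0.973, -0.155], [0.0, 0.0, 0.0, 1.0]] -0.047475937664629805
{'time_s': 0.15, 'qpos': array([ 1.16341634e+00,  3.00345650e-01,  1.52142660e+00,  1.50741835e-05,
        1.32068382e+00, -6.66496004e-02]), 'joint_vel': array([ 0.00081134, -0.00331082, -0.00112534,  0.00023538, -0.00122619,
        0.00101969]), 'tau': array([-1.53429908e-03, -5.31962156e+01, -3.52818775e+01,  7.07990024e-02,
        2.35963007e-02, -9.46692512e-05]), 'ee_pos': array([0.18375414, 0.5182156 , 0.23002048]), 'eef_rot': array([-3.14073212e+00, -7.20734031e-05,  2.80085850e+00]), 'force': array([-0.35552722,  0.12140437,  0.39455754]), 'moment': array([ 0.06518254, -0.04479843, -0.01868221]), 'grip_force': 0.0, 'grip_width': 0.09368116985552119}
```

View pics/top0.png

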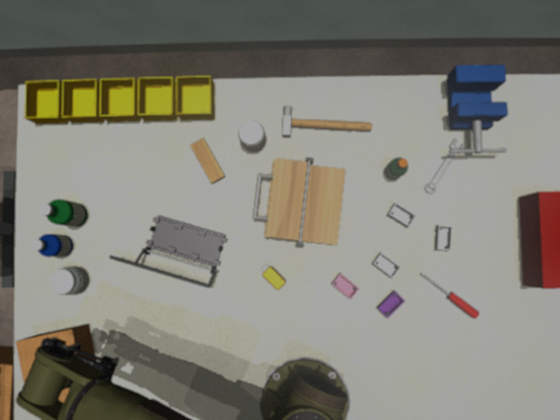

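View pics/scene0.png

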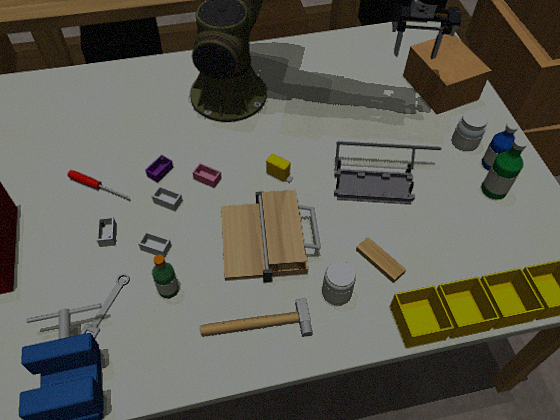

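Top view: grey boxes near (400,215), (443,238), (385,265); nest hinge around (305,200) with the bar at left (262,198); tray at (186,243) with the keeper leaning toward the robot. Next I measure with masks.

Run:
```python
from h import *
im=cv2.imread('pics/top0.png')
cv2.imwrite('pics/c1.png',cv2.resize(im[145:325,225:465],None,fx=3.3,fy=3.3,interpolation=cv2.INTER_CUBIC))
sc=cv2.imread('pics/scene0.png')
cv2.imwrite('pics/c2.png',np.vstack([cv2.resize(im[205:295,100:240],(630,405),interpolation=cv2.INTER_CUBIC)[:, :],cv2.resize(sc[130:210,325:450],(630,403)[:2],interpolation=cv2.INTER_CUBIC)])[:, :].copy())
a=cv2.imread('pics/c2.png'); cv2.imwrite('pics/c2.png',cv2.resize(a,None,fx=.74,fy=.74))
```

```text
(no output)
```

View pics/c1.png

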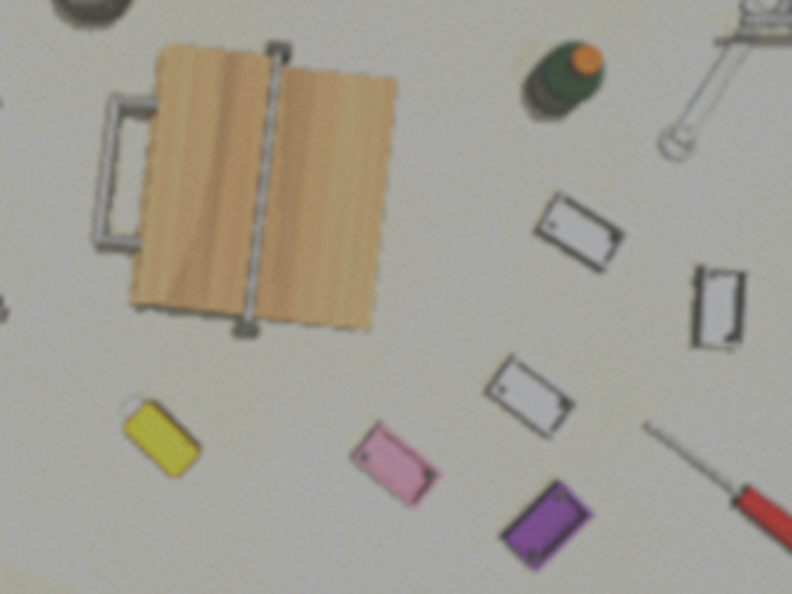

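View pics/c2.png

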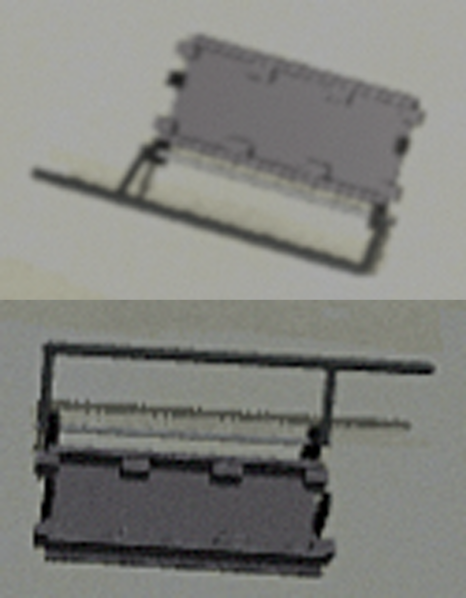

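Boxes, nest lugs (crop 278,52 / 246,328), bar (118,103)–(100,240) and keeper end (38,173) are clear. Computing rough positions.

Run:
```python
from h import *
c=snap('top'); s=3.3
def P(x,y,z): return plane(c,(x+.5)/s-.5+225,(y+.5)/s-.5+145,z)
def Q(x,y,z): return plane(c,x/3.33+100,y/3.33+205,z)
l1=P(279,48,.052);l2=P(246,330,.052);print('lugs',l1,l2,(l1+l2)/2,np.linalg.norm(l1-l2))
d=l1-l2;print('nest yaw',np.arctan2(d[1],d[0]))
b1=P(116,103,.051);b2=P(100,243,.051);print('bar',b1,b2,(b1+b2)/2)
d=b1-b2;print(np.arctan2(d[1],d[0]))
for n,x,y in [('A',580,232),('B',718,308),('C',530,397),('pink',395,464),('purple',546,526),('glue',562,80),('tape',162,438),('can',92,0)]: print(n,P(x,y,.032))
for q in [(198,35),(420,110),(160,130),(395,195)]: print('tray',Q(*q,.022))
print('keeper end',[Q(38,173,z) for z in (.06,.08,.09)],Q(365,268,.08))
# boxes: contour of dark/bright?
g=cv2.cvtColor(c['img'],cv2.COLOR_RGB2GRAY)
```

```text
lugs [ 0.68896434 -0.02622996  0.052     ] [0.44807693 0.00670358 0.052     ] [ 0.56852063 -0.00976319  0.052     ] 0.24312828867798433
nest yaw -0.13587516395359633
bar [0.64432289 0.1143104  0.051     ] [0.52441339 0.12963211 0.051     ] [0.58436814 0.12197125 0.051     ]
-0.12708860953902448
A [ 0.52729195 -0.28333801  0.032     ]
B [ 0.45934738 -0.40077791  0.032     ]
C [ 0.38622992 -0.23592812  0.032     ]
pink [ 0.3313552  -0.11865583  0.032     ]
purple [ 0.2759715  -0.24661701  0.032     ]
glue [ 0.65991248 -0.27201857  0.032     ]
tape [0.35723526 0.08037251 0.032     ]
can [0.73811518 0.13537771 0.032     ]
tray [0.53957117 0.40750584 0.022     ]
tray [0.47124601 0.21540101 0.022     ]
tray [0.45801517 0.44079979 0.022     ]
tray [0.39875447 0.23769916 0.022     ]
keeper end [array([0.42281793, 0.53392589, 0.06      ]), array([0.42289194, 0.52674283, 0.08      ]), array([0.42292894, 0.52315129, 0.09      ])] [0.34040656 0.25431357 0.08      ]
```

Emit:
apply_moves([
  [0,2.9,-2.8,-0.4,0,0,0.015],
  [0,2.9,-2.8,-0.4,0,0,0.015],
  [0,2.9,-2.8,-0.4,0,0,0.015],
  [0,2.9,-2.8,-0.4,0,0,0.015],
  [0,2.9,-2.8,-0.4,0,0,0.015],
  [0,2.9,-2.8,-0.4,0,0,0.015],
  [0,2.9,-2.8,-0.4,0,0,0.015],
  [0,2.9,-2.8,-0.4,0,0,0.015],
  [0,2.9,-2.8,-0.4,0,0,0.015],
  [0,2.9,-2.8,-0.4,0,0,0.015],
], grip_force=15)

```text
time_s: 1.2
ee_pos: [0.4748, 0.237, 0.1903]
eef_rot: [-3.142, -0.0, 2.951]
force: [0.8, 0.5, 0.4]
grip_width: 0.0943
grip_force: 0.0
```

Emit:
apply_moves([
  [0,2.75,-2.9,-0.5,0,0,0.015],
  [0,2.75,-2.9,-0.5,0,0,0.015],
  [0,2.75,-2.9,-0.5,0,0,0.015],
  [0,2.75,-2.9,-0.5,0,0,0.015],
  [0,0,0,0,0,0,0],
  [0,0,0,0,0,0,0],
])

```text
time_s: 1.8
ee_pos: [0.5838, 0.1219, 0.1699]
eef_rot: [-3.141, -0.001, 3.009]
force: [0.1, 0.1, -0.2]
grip_width: 0.0939
grip_force: 0.0
```

Run:
```python
from h import *
c=snap('wrist','w1.png');o=ctrl.get_obs();print(o['ee_pos'],o['eef_rot'],o['time_s'])
print(proj(c,[.584,.122,.045]),proj(c,[.644,.114,.051]),proj(c,[.524,.13,.051]))
```

```text
[0.58344065 0.12269266 0.17024276] [ 3.14158886e+00 -6.09631283e-04  3.01050833e+00] 1.85
(np.float64(274.21457765116895), np.float64(199.08571655412547)) (np.float64(274.21634633789745), np.float64(269.0944256458205)) (np.float64(274.2254803577297), np.float64(125.38463083036314))
```

View pics/w1.png

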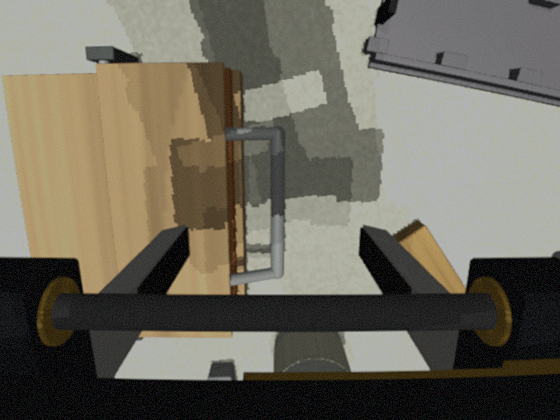

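Bar vertical at column 278, rows 130–275, matching the prediction (274). Narrow the jaws, descend, grip.

Emit:
apply_moves([
  [179,0,0.1,0,0,0,0],
  [179,0,0,-1,0,0,0],
  [179,0,0,-2,0,0,0],
  [179,0,0,-2,0,0,0],
  [179,0,0,0,0,0,0],
])

```text
time_s: 2.35
ee_pos: [0.5822, 0.1238, 0.1176]
eef_rot: [-3.14, -0.004, 3.012]
force: [-0.4, 0.3, 0.6]
grip_width: 0.0578
grip_force: 0.0
```

Emit:
apply_moves([
  [179,0,0,-2,0,0,0],
  [179,0,0,-2,0,0,0],
  [179,0,0,-2,0,0,0],
  [179,0,0,-1,0,0,0],
  [255,0,0,0,0,0,0],
  [255,0,0,0,0,0,0],
  [255,0,0,0,0,0,0],
  [255,0,0,0,0,0,0],
  [255,0,0,0,0,0,0],
])

```text
time_s: 3.25
ee_pos: [0.5844, 0.1246, 0.0518]
eef_rot: [3.14, 0.002, 3.011]
force: [1.1, 7.8, -1.9]
grip_width: 0.0116
grip_force: 15.0
```

Emit:
apply_moves([
  [255,-0.01,-0.08,1.06,0,0,0],
  [255,-0.01,-0.08,1.06,0,0,0],
  [255,-0.03,-0.25,1.03,0,0,0],
  [255,-0.03,-0.25,1.03,0,0,0],
  [255,-0.05,-0.4,0.98,0,0,0],
  [255,-0.05,-0.4,0.98,0,0,0],
  [255,-0.07,-0.55,0.9,0,0,0],
  [255,-0.07,-0.55,0.9,0,0,0],
  [255,-0.09,-0.68,0.81,0,0,0],
  [255,-0.09,-0.68,0.81,0,0,0],
])

```text
time_s: 4.25
ee_pos: [0.5795, 0.0868, 0.1495]
eef_rot: [3.136, 0.004, 3.012]
force: [-2.8, 13.6, 9.4]
grip_width: 0.0116
grip_force: 15.0
```

Emit:
apply_moves([
  [255,-0.1,-0.8,0.69,0,0,0],
  [255,-0.1,-0.8,0.69,0,0,0],
  [255,-0.12,-0.895,0.55,0,0,0],
  [255,-0.12,-0.895,0.55,0,0,0],
  [255,-0.13,-0.97,0.405,0,0,0],
  [255,-0.13,-0.97,0.405,0,0,0],
  [255,-0.13,-1.02,0.25,0,0,0],
  [255,-0.13,-1.02,0.25,0,0,0],
  [255,-0.14,-1.05,0.08,0,0,0],
  [255,-0.14,-1.05,0.08,0,0,0],
])

```text
time_s: 5.25
ee_pos: [0.5666, -0.0111, 0.1866]
eef_rot: [3.141, 0.002, 3.011]
force: [-0.1, 0.6, 1.2]
grip_width: 0.0114
grip_force: 15.0
```

Run:
```python
from h import *
o=ctrl.get_obs();print(o['ee_pos'],o['eef_rot'],o['force'],o['moment'],o['grip_width'])
c=snap('scene','s1.png');cv2.imwrite('pics/s1c.png',cv2.resize(c['img'][120:320,180:400,::-1],None,fx=2.5,fy=2.5))
```

```text
[ 0.56656804 -0.01112366  0.18659917] [3.14146568e+00 1.60830135e-03 3.01086615e+00] [-0.14495621  0.60420567  1.22785005] [ 0.29869924 -0.14438321 -0.01592365] 0.011447220948132698
```

View pics/s1c.png

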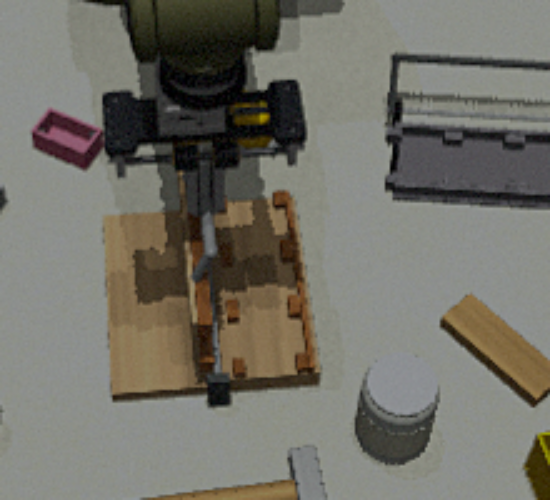

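Leaf is upright and held (bar at crop (205,240)). Continue lowering to open.

Emit:
apply_moves([
  [255,-0.14,-1.05,-0.08,0,0,0],
  [255,-0.14,-1.05,-0.08,0,0,0],
  [255,-0.13,-1.02,-0.25,0,0,0],
  [255,-0.13,-1.02,-0.25,0,0,0],
  [255,-0.13,-0.97,-0.405,0,0,0],
  [255,-0.13,-0.97,-0.405,0,0,0],
  [255,-0.12,-0.895,-0.55,0,0,0],
  [255,-0.12,-0.895,-0.55,0,0,0],
  [255,-0.1,-0.8,-0.69,0,0,0],
  [255,-0.1,-0.8,-0.69,0,0,0],
])

```text
time_s: 6.3
ee_pos: [0.5537, -0.1058, 0.1452]
eef_rot: [3.141, -0.001, 3.011]
force: [-1.3, 3.8, -3.9]
grip_width: 0.0118
grip_force: 15.0
```

Emit:
apply_moves([
  [255,-0.09,-0.68,-0.81,0,0,0],
  [255,-0.09,-0.68,-0.81,0,0,0],
  [255,-0.07,-0.55,-0.9,0,0,0],
  [255,-0.07,-0.55,-0.9,0,0,0],
  [255,-0.05,-0.4,-0.98,0,0,0],
  [255,-0.05,-0.4,-0.98,0,0,0],
  [255,-0.03,-0.25,-1.03,0,0,0],
  [255,-0.03,-0.25,-1.03,0,0,0],
  [255,0,-0.08,-0.6,0,0,0],
  [255,0,-0.04,-0.5,0,0,0],
])

```text
time_s: 7.3
ee_pos: [0.549, -0.1431, 0.0595]
eef_rot: [3.14, -0.001, 3.011]
force: [-1.6, 11.5, -1.5]
grip_width: 0.0114
grip_force: 15.0
```

Emit:
apply_moves([
  [255,0,-0.04,-0.4,0,0,0],
  [255,0,0,-0.3,0,0,0],
  [255,0,0,-0.3,0,0,0],
  [255,0,0,0,0,0,0],
])

```text
time_s: 7.7
ee_pos: [0.5509, -0.1434, 0.0519]
eef_rot: [3.14, 0.004, 3.011]
force: [2.1, 13.4, 11.9]
grip_width: 0.0116
grip_force: 15.0
```

Leaf is open on its stop. Release, lift, and go view the boxes.

Emit:
apply_moves([
  [179,0,0.1,0,0,0,0],
  [179,0,0,0,0,0,0],
  [179,0,0,0,0,0,0],
  [179,0,0,2,0,0,0],
  [179,0,0,4,0,0,0],
  [100,0,0,4,0,0,-0.1],
  [100,-0.5,-1,3,0,0,-0.145],
  [100,-0.5,-1,3,0,0,-0.145],
  [100,-0.7,-1.4,2,0,0,-0.145],
  [100,-0.7,-1.4,2,0,0,-0.145],
])

```text
time_s: 8.7
ee_pos: [0.525, -0.1922, 0.2517]
eef_rot: [3.142, 0.001, 2.325]
force: [0.7, -0.2, 0.1]
grip_width: 0.0567
grip_force: 0.0
```

Emit:
apply_moves([
  [100,-0.6,-1,1,0,0,-0.145],
  [100,-0.6,-1,1,0,0,-0.145],
  [100,-0.6,-1,1,0,0,-0.145],
  [100,-0.6,-1,1,0,0,-0.145],
  [100,-0.6,-1,0.5,0,0,-0.145],
  [100,-0.6,-1,0.5,0,0,-0.145],
  [100,-0.6,-1,0.4,0,0,-0.145],
  [100,-0.6,-1,0.4,0,0,-0.145],
  [100,0,0,0,0,0,-0.145],
  [100,0,0,0,0,0,-0.02],
])

```text
time_s: 9.7
ee_pos: [0.477, -0.272, 0.3086]
eef_rot: [3.141, 0.0, 1.002]
force: [-0.4, -0.6, 0.2]
grip_width: 0.0571
grip_force: 0.0
```

Run:
```python
from h import *
c=snap('wrist','w2.png');o=ctrl.get_obs();print(o['ee_pos'],o['eef_rot'],o['time_s'])
for p in [(.527,-.283,.032),(.459,-.401,.032),(.386,-.236,.032)]: print(proj(c,p))
```

```text
[ 0.47715727 -0.27169321  0.30847836] [3.14157614e+00 1.62633825e-04 1.00571387e+00] 9.75
(np.float64(311.85197231848997), np.float64(157.46752589044885))
(np.float64(313.94415456180883), np.float64(258.50981635451416))
(np.float64(198.65384286630442), np.float64(185.94641867997194))
```

View pics/w2.png

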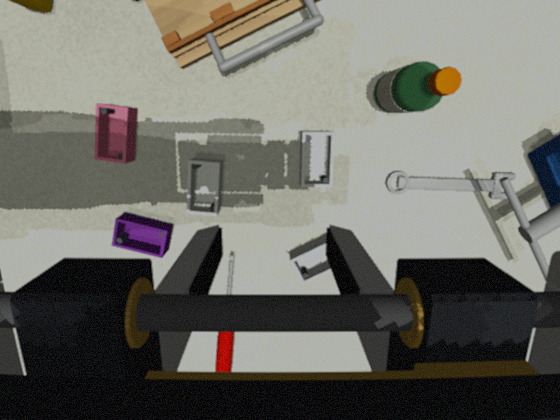

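A at (316,158), C at (206,185), B partly behind the finger near (313,255). Refining A and C numerically from edges.

```bash
cat >> h.py <<'E'
def rects(c,p0,z,win=45,show=True):
    """min-area rects of edge blobs near the projection of p0, as world centre, size, long-axis angle"""
    u,v=proj(c,p0); u,v=int(u),int(v); y0,x0=max(v-win,0),max(u-win,0)
    im=cv2.resize(c['img'][y0:v+win,x0:u+win],None,fx=4,fy=4,interpolation=cv2.INTER_CUBIC)
    e=cv2.Canny(cv2.GaussianBlur(im,(0,0),3),25,60)
    e=cv2.morphologyEx(e,cv2.MORPH_CLOSE,np.ones((9,9)))
    out=[]
    for k in cv2.findContours(e,cv2.RETR_EXTERNAL,cv2.CHAIN_APPROX_NONE)[0]:
        b=cv2.boxPoints(cv2.minAreaRect(k))
        w=np.array([plane(c,(x+.5)/4-.5+x0,(y+.5)/4-.5+y0,z) for x,y in b])[:,:2]
        a,d=w[1]-w[0],w[2]-w[1]
        if np.linalg.norm(a)<np.linalg.norm(d): a,d=d,a
        L,W=np.linalg.norm(a),np.linalg.norm(d)
        if L>.04 and W>.02: out.append((w.mean(0).round(4),round(L,3),round(W,3),round(np.arctan2(a[1],a[0])%np.pi,3)))
    return out
E
python3 - <<'E'
from h import *
c=snap('wrist')
for p in [(.527,-.283,.032),(.386,-.236,.032)]: print(rects(c,p,.032))
t=snap('top')
for p in [(.527,-.283,.032),(.386,-.236,.032),(.459,-.401,.032)]: print('top',rects(t,p,.032,20))
# eyeballed corners of A, C
for q in [[(303,131),(332,131),(331,185),(301,186)],[(190,157),(222,158),(219,212),(188,212)]]:
    w=np.array([plane(c,u,v,.032)[:2] for u,v in q]);print(w.mean(0),w.round(3).tolist())
E
```

```text
[(array([ 0.5326, -0.2891]), np.float64(0.061), np.float64(0.03), np.float64(1.003))]
[]
top [(array([ 0.5155, -0.2789]), np.float64(0.079), np.float64(0.073), np.float64(1.068))]
top []
top [(array([ 0.426 , -0.4041]), np.float64(0.057), np.float64(0.031), np.float64(1.247))]
[ 0.53155007 -0.2871071 ] [[0.535, -0.249], [0.565, -0.268], [0.53, -0.326], [0.497, -0.306]]
[ 0.39306407 -0.23942396] [[0.398, -0.2], [0.431, -0.223], [0.388, -0.279], [0.354, -0.257]]
```

Emit:
apply_moves([
  [70,1.4,-0.4,-4,0,0,0],
  [70,1.4,-0.4,-4,0,0,0],
  [70,1.4,-0.4,-4,0,0,0],
  [70,1.2,-0.3,-3.8,0,0,0],
  [70,0,0,0,0,0,0],
  [70,0,0,0,0,0,0],
])

```text
time_s: 10.45
ee_pos: [0.5312, -0.2863, 0.1514]
eef_rot: [-3.141, 0.0, 1.008]
force: [-0.5, -0.6, 1.1]
grip_width: 0.0684
grip_force: 0.0
```

Run:
```python
from h import *
c=snap('wrist','w3.png');o=ctrl.get_obs();print(o['ee_pos'],o['eef_rot'],o['time_s'])
print(rects(c,(.5316,-.287,.032),.032,80))
print(plane(c,*proj(c,(.66,-.272,0)),0))
```

```text
[ 0.53152156 -0.28665422  0.1527298 ] [3.13949318e+00 2.29966028e-05 1.00721257e+00] 10.5
[]
[ 0.66  -0.272  0.   ]
```

View pics/w3.png

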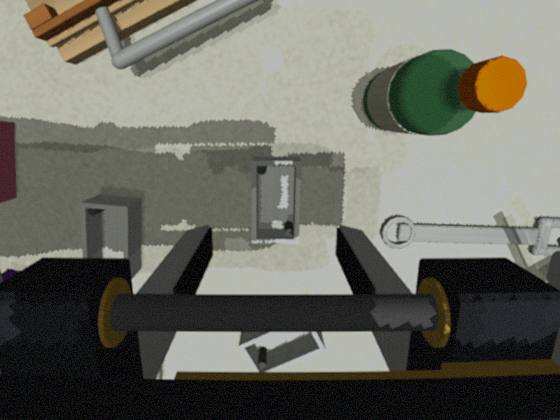

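A's rim spans (251,160)–(299,242), centre (275,201), aligned with the image.

Run:
```python
from h import *
c=snap('wrist')
print(plane(c,275,201,.032), [plane(c,*q,.032).round(4) for q in [(251,160),(299,160),(299,242),(251,243)]])
```

```text
[ 0.53246303 -0.28805977  0.032     ] [array([ 0.5343, -0.2491,  0.032 ]), array([ 0.5668, -0.2697,  0.032 ]), array([ 0.5305, -0.3293,  0.032 ]), array([ 0.4956, -0.3082,  0.032 ])]
```

Emit:
apply_moves([
  [70,0.05,-0.15,-4,0,0,0],
  [70,0,0,-4,0,0,0],
  [70,0,0,-2.5,0,0,0],
  [70,0,0,-1.1,0,0,0],
  [255,0,0,0,0,0,0],
  [255,0,0,0,0,0,0],
  [255,0,0,0,0,0,0],
  [255,0,0,0,0,0,0],
  [255,0,0,0,0,0,0],
  [255,0,0,0,0,0,0],
], grip_force=25)

```text
time_s: 11.55
ee_pos: [0.5323, -0.2883, 0.0361]
eef_rot: [3.14, -0.0, 1.006]
force: [-0.8, 0.9, 7.0]
grip_width: 0.0397
grip_force: 25.0
```

Emit:
apply_moves([
  [255,0,0,3,0,0,0],
  [255,0,0,4,0,0,0],
  [255,0,1,4,0,0,0.05],
  [255,1.5,3.5,1.4,0,0,0.1],
  [255,1.5,3.5,0,0,0,0.1],
  [255,1.5,3.5,0,0,0,0.1],
  [255,1.5,3.5,0,0,0,0.09],
  [255,1.5,3.5,0,0,0,0],
  [255,1.5,2.5,0,0,0,0],
  [255,0.9,1.2,0,0,0,0],
])

```text
time_s: 12.55
ee_pos: [0.6315, -0.0638, 0.159]
eef_rot: [3.141, -0.0, 1.448]
force: [-0.1, -0.3, -2.1]
grip_width: 0.0396
grip_force: 25.0
```

Emit:
apply_moves([
  [255,0,0,0,0,0,0],
  [255,0,0,0,0,0,0],
])

```text
time_s: 12.75
ee_pos: [0.6304, -0.0669, 0.1586]
eef_rot: [-3.141, 0.0, 1.445]
force: [-0.2, -1.1, -1.0]
grip_width: 0.0401
grip_force: 25.0
```

Run:
```python
from h import *
c=snap('wrist','w4.png');o=ctrl.get_obs();print(o['ee_pos'],o['eef_rot'],o['time_s'],o['grip_width'])
H=np.array([.5677,-.0094]);e=np.array([.992,-.124]);n=np.array([.124,.992])
# predicted pocket outline for overlay
im=cv2.imread('pics/w4.png')
for k in range(3):
    q=H-.048*n+(k-1)*.07*e
    pts=[proj(c,[*(q+a*.022*e+b*.038*n),.042]) for a,b in [(1,1),(1,-1),(-1,-1),(-1,1)]]
    cv2.polylines(im,[np.int32(pts)],True,(255,0,0),1)
cv2.imwrite('pics/w4o.png',im)
```

```text
[ 0.63029594 -0.06725084  0.15864237] [-3.14136814e+00  2.09908302e-04  1.44468092e+00] 12.8 0.039631743476657696
```

View pics/w4o.png

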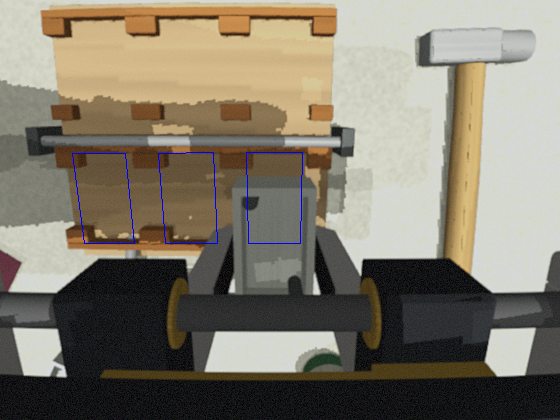

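The held box hangs over pocket 2; overlay shows predicted pockets near the tabs (upper row ≈ y158). Check tab edges numerically.

Run:
```python
from h import *
im=cv2.imread('pics/w4.png')
hsv=cv2.cvtColor(im,cv2.COLOR_BGR2HSV)
for v in (154,158,162,167,232,236,240,244):
    s=hsv[v,50:345]; m=((s[:,0]<13)&(s[:,1]>110)).astype(int)
    d=np.diff(np.r_[0,m,0]); print(v,[(a+50,b+50) for a,b in zip(np.where(d==1)[0],np.where(d==-1)[0]) if b-a>3])
```

```text
154 []
158 []
162 []
167 []
232 []
236 []
240 []
244 []
```

Run:
```python
import cv2
im=cv2.imread('pics/w4o.png'); cv2.imwrite('pics/w4z.png',cv2.resize(im[100:260,40:360],None,fx=2.5,fy=2.5,interpolation=cv2.INTER_CUBIC))
```

```text
(no output)
```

View pics/w4z.png

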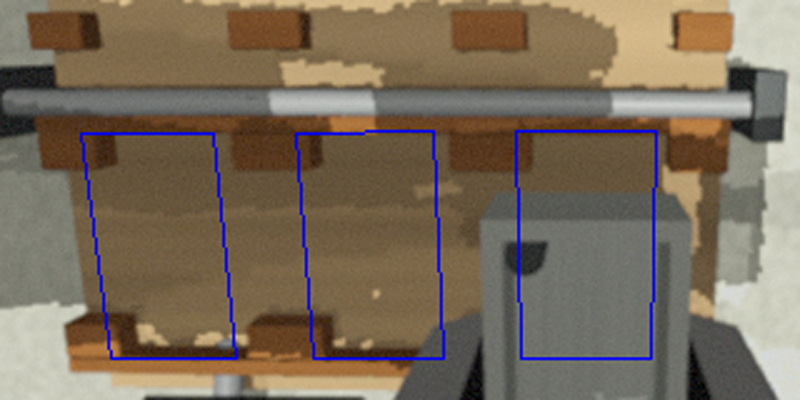

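Run:
```python
from h import *
c=snap('wrist')
Z=lambda x,y,z: plane(c,(x+.5)/2.5-.5+40,(y+.5)/2.5-.5+100,z)[:2]
a=Z(783,70,.052); b=plane(c,27,127,.052)[:2]
print('lug ends',a,b,(a+b)/2,np.linalg.norm(a-b))
H=np.array([.5677,-.0094]);e=np.array([.992,-.124]);n=np.array([.124,.992])
f=lambda p:((p-H)@e*1000,(p-H)@n*1000)
print(f(a),f(b))
for x in (40,100,232,310,450,525,668,727): print(x,np.round(f(Z(x,150,.042)),1))
for x in (66,125,250,318): print('low',x,np.round(f(Z(x,335,.042)),1))
for x,y in [(66,365),(440,372)]: print(np.round(f(Z(x,y,.042)),1))
for x,y in [(10,100),(400,100),(740,103)]: print('rod',np.round(f(Z(x,y,.05)),1))
```

```text
lug ends [ 0.69672156 -0.01620585] [0.45070101 0.01689999] [5.73711285e-01 3.47068618e-04] 0.2482380012173154
(np.float64(128.8333103977375), np.float64(9.247269057752012)) (np.float64(-119.32419450119744), np.float64(11.581713694890778))
40 [-106.4  -14.9]
100 [-86.3 -15.1]
232 [-43.1 -15.4]
310 [-17.9 -15.5]
450 [ 26.8 -15.8]
525 [ 50.5 -15.8]
668 [ 95.8 -15.9]
727 [114.5 -15.9]
low 66 [-106.7  -77.7]
low 125 [-86.  -77.6]
low 250 [-43.  -77.5]
low 318 [-19.9 -77.4]
[-108.3  -88.5]
[ 20.5 -90.6]
rod [-108.7    1.7]
rod [13.3  0.5]
rod [116.6  -0.7]
```

Run:
```python
from h import *
c=snap('wrist');o=ctrl.get_obs();p=o['ee_pos'];e=np.array([.992,-.124,0]);n=np.array([.124,.992,0])
q=p+[0,0,-.004]
for s in (-1,1):
  for t in (.035,0):
    u,v=proj(c,q+s*.02*e+t*n); print(s,t,(u-40)*2.5,(v-100)*2.5)
print(np.round(ctrl.get_obs()['eef_rot'],4))
```

```text
-1 0.035 476.09875790342835 213.49050810561678
-1 0 481.81067326798586 387.16494923366827
1 0.035 688.4640560162983 212.98385500053337
1 0 683.8806968114199 386.7460379708726
[-3.1415e+00  1.0000e-04  1.4443e+00]
```

Emit:
apply_moves([
  [255,0.5,0.2,-3,0,0,0],
  [255,0,0,-3,0,0,0],
  [255,0,0,-1.6,0,0,0],
  [255,0,0,0,0,0,0],
  [255,0,0,-0.4,0,0,0],
  [255,0,0,-0.3,0,0,0],
  [255,0,0,-0.3,0,0,0],
  [255,0,0,0,0,0,0],
])

```text
time_s: 13.7
ee_pos: [0.6358, -0.0639, 0.0728]
eef_rot: [3.141, -0.0, 1.446]
force: [-0.0, -1.3, -1.3]
grip_width: 0.0393
grip_force: 25.0
```

Emit:
apply_moves([
  [255,0,0,-0.4,0,0,0],
  [255,0,0,-0.4,0,0,0],
  [255,0,0,0,0,0,0],
])

```text
time_s: 14.0
ee_pos: [0.6357, -0.0639, 0.0643]
eef_rot: [-3.141, -0.0, 1.446]
force: [0.2, 0.2, -1.2]
grip_width: 0.0396
grip_force: 25.0
```

Emit:
apply_moves([
  [108,0,0,0,0,0,0],
  [108,0,0,0,0,0,0],
  [108,0,0,0,0,0,0],
  [108,0,0,2,0,0,0],
  [108,0,0,4,0,0,0],
  [70,0,0,2.6,0,0,0],
  [70,-3,-2.2,0,0,0,-0.066],
  [70,-3,-2.2,0,0,0,-0.066],
  [70,-3,-2.2,0,0,0,-0.066],
  [70,-3,-2.2,0,0,0,-0.066],
])

```text
time_s: 15.0
ee_pos: [0.5145, -0.1526, 0.1508]
eef_rot: [3.141, 0.0, 1.179]
force: [-0.2, -0.5, -0.2]
grip_width: 0.0679
grip_force: 0.0
```

Emit:
apply_moves([
  [70,-3,-2.2,0,0,0,-0.066],
  [70,-3,-2.2,0,0,0,-0.066],
  [70,-3,-2.2,0,0,0,-0.066],
  [70,-3.3,-2.1,0,0,0,-0.066],
  [70,0,0,0,0,0,0],
  [70,0,0,0,0,0,0],
])

```text
time_s: 15.6
ee_pos: [0.3927, -0.2393, 0.1511]
eef_rot: [3.141, -0.0, 0.917]
force: [0.5, 0.5, 0.2]
grip_width: 0.0679
grip_force: 0.0
```

```bash
cat >> h.py <<'E'
def boxfit(c,p0,z,pad=70):
    """grab-cut free: lines in window; print strong line segments"""
    u,v=map(int,proj(c,p0)); x0,y0=max(u-pad,0),max(v-pad,0)
    g=cv2.cvtColor(c['img'],cv2.COLOR_RGB2GRAY)[y0:v+pad,x0:u+pad]
    ls=cv2.createLineSegmentDetector().detect(g)[0][:,0]
    return [(l+[x0,y0,x0,y0]).round(0).astype(int).tolist() for l in ls if np.hypot(l[2]-l[0],l[3]-l[1])>28]
E
python3 - <<'E'
from h import *
c=snap('wrist','w5.png');o=ctrl.get_obs();print(o['ee_pos'],o['eef_rot'],o['time_s'])
print(proj(c,(.393,-.239,.032)))
for l in boxfit(c,(.393,-.239,.032),.032): print(l)
E
```

```text
[ 0.39316269 -0.23893514  0.15093077] [ 3.14086935e+00 -1.50978153e-04  9.18113865e-01] 15.65
(np.float64(273.3826757143108), np.float64(200.17627141420311))
[211, 228, 212, 257]
[289, 240, 252, 242]
[291, 162, 247, 163]
[211, 150, 247, 149]
[285, 201, 288, 169]
[270, 251, 217, 255]
[334, 227, 295, 226]
[251, 239, 251, 169]
[255, 179, 255, 228]
[284, 140, 312, 142]
```

View pics/w5.png

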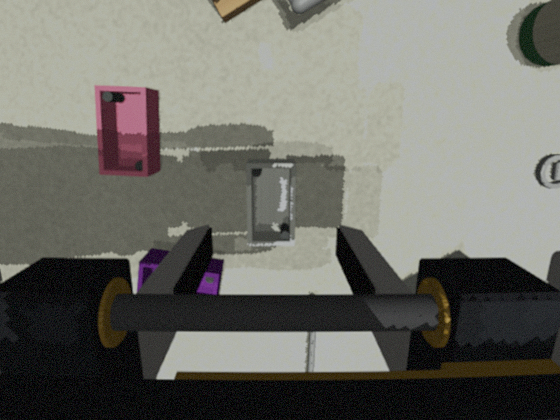

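C rim spans about (247,162)–(295,244). Pick it and take it to pocket 0.

Emit:
apply_moves([
  [70,-0.28,-0.1,-4,0,0,0],
  [70,0,0,-4,0,0,0],
  [70,0,0,-2.5,0,0,0],
  [70,0,0,-1,0,0,0],
  [255,0,0,0,0,0,0],
  [255,0,0,0,0,0,0],
  [255,0,0,0,0,0,0],
  [255,0,0,0,0,0,0],
  [255,0,0,0,0,0,0],
  [255,0,0,0,0,0,0],
])

```text
time_s: 16.65
ee_pos: [0.3905, -0.2402, 0.0367]
eef_rot: [3.14, -0.0, 0.918]
force: [0.2, 1.5, 8.5]
grip_width: 0.0398
grip_force: 25.0
```

Emit:
apply_moves([
  [255,0,0,3,0,0,0],
  [255,0,0,4,0,0,0],
  [255,0,0,4,0,0,0.05],
  [255,1.8,3.2,1,0,0,0.1],
  [255,1.8,3.2,0,0,0,0.1],
  [255,1.8,3.2,0,0,0,0.1],
  [255,1.8,3.2,0,0,0,0.1],
  [255,1.8,3.2,0,0,0,0.078],
  [255,1.65,3.1,0,0,0,0],
  [255,0,0,0,0,0,0],
])

```text
time_s: 17.65
ee_pos: [0.4975, -0.0461, 0.1559]
eef_rot: [3.141, -0.0, 1.449]
force: [-0.1, 0.0, -1.4]
grip_width: 0.0395
grip_force: 25.0
```

Emit:
apply_moves([
  [255,0,0,0,0,0,0],
  [255,0,0,0,0,0,0],
])

```text
time_s: 17.85
ee_pos: [0.4961, -0.0496, 0.1557]
eef_rot: [-3.142, 0.0, 1.445]
force: [0.1, 0.4, -0.7]
grip_width: 0.0397
grip_force: 25.0
```

Run:
```python
from h import *
c=snap('wrist','w6.png');o=ctrl.get_obs();p=o['ee_pos'];print(p,o['eef_rot'],o['grip_width'])
e=np.array([.992,-.124,0]);n=np.array([.124,.992,0]);q=p+[0,0,-.004]
print([np.round(proj(c,q+s*.02*e+.035*n)) for s in (-1,1)])
g=cv2.cvtColor(c['img'],cv2.COLOR_RGB2GRAY)
u,v=map(int,proj(c,q+.035*n))
for l in boxfit(c,q+.03*n,0,60): print(l)
```

```text
[ 0.49609656 -0.04975652  0.15579495] [3.14148757e+00 1.11061377e-04 1.44467215e+00] 0.04001111766823894
[array([231., 186.]), array([315., 186.])]
[233, 220, 233, 254]
[257, 145, 320, 145]
[214, 144, 256, 143]
[241, 254, 241, 199]
[225, 224, 224, 170]
[331, 138, 287, 138]
[307, 199, 306, 254]
[299, 153, 249, 153]
[245, 213, 246, 254]
[301, 254, 302, 199]
[312, 189, 234, 189]
[282, 138, 216, 138]
[224, 153, 256, 149]
```

Emit:
apply_moves([
  [255,0.05,0.2,-3,0,0,0],
  [255,0,0,-3,0,0,0],
  [255,0,0,-1.4,0,0,0],
  [255,0,0,0,0,0,0],
  [255,0,0,-0.4,0,0,0],
  [255,0,0,-0.3,0,0,0],
  [255,0,0,-0.3,0,0,0],
  [255,0,0,0,0,0,0],
])

```text
time_s: 18.7
ee_pos: [0.4969, -0.047, 0.0717]
eef_rot: [3.141, 0.0, 1.446]
force: [0.2, 0.4, -1.3]
grip_width: 0.0398
grip_force: 25.0
```

Emit:
apply_moves([
  [255,0,0,-0.35,0,0,0],
  [255,0,0,-0.3,0,0,0],
  [255,0,0,0,0,0,0],
  [108,0,0,0,0,0,0],
  [108,0,0,0,0,0,0],
  [108,0,0,0,0,0,0],
  [108,0,0,2,0,0,0],
  [108,0,0,4,0,0,0],
  [70,0,0,2.6,0,0,0],
])

```text
time_s: 19.6
ee_pos: [0.4972, -0.047, 0.1533]
eef_rot: [3.14, 0.0, 1.446]
force: [-0.3, -0.1, -0.4]
grip_width: 0.0594
grip_force: 0.0
```

Emit:
apply_moves([
  [70,-0.3,-3.25,0,0,0,-0.14],
  [70,-0.3,-3.25,0,0,0,-0.14],
  [70,-0.3,-3.25,0,0,0,-0.14],
  [70,-0.3,-3.25,0,0,0,-0.14],
  [70,-0.3,-3.25,0,0,0,-0.14],
  [70,-0.3,-3.25,0,0,0,-0.14],
  [70,-0.3,-3.25,0,0,0,-0.14],
  [70,-0.3,-3.25,0,0,0,-0.14],
  [70,-0.3,-3.25,0,0,0,-0.14],
  [70,-0.3,-3.25,0,0,0,-0.14],
])

```text
time_s: 20.6
ee_pos: [0.4666, -0.3733, 0.1512]
eef_rot: [3.142, -0.0, 0.04]
force: [0.3, 0.1, 0.4]
grip_width: 0.068
grip_force: 0.0
```

Emit:
apply_moves([
  [70,-0.4,-3.3,0,0,0,-0.146],
  [70,0,0,0,0,0,0],
  [70,0,0,0,0,0,0],
])

```text
time_s: 20.9
ee_pos: [0.4626, -0.4051, 0.1508]
eef_rot: [-3.141, 0.0, -0.1]
force: [0.5, 0.7, -0.6]
grip_width: 0.0685
grip_force: 0.0
```

Run:
```python
from h import *
c=snap('wrist','w7.png');o=ctrl.get_obs();print(o['ee_pos'],o['eef_rot'],o['time_s'])
print(proj(c,(.463,-.405,.032)))
for l in boxfit(c,(.463,-.405,.032),.032,80): print(l)
```

```text
[ 0.46292147 -0.40446485  0.15092461] [-3.14114434e+00  3.29425785e-04 -9.86789308e-02] 20.95
(np.float64(273.57361615005976), np.float64(200.65338765659698))
[351, 156, 321, 156]
[314, 152, 351, 152]
[316, 247, 287, 279]
[319, 182, 317, 238]
[314, 214, 314, 176]
[193, 254, 208, 228]
[288, 262, 307, 240]
```

Run:
```python
from h import *
t=snap('top','t1.png'); a=cv2.imread('pics/w7.png')[60:300,150:450]; b=cv2.imread('pics/t1.png')[140:320,225:475]
b=cv2.resize(b,None,fx=3,fy=3,interpolation=cv2.INTER_CUBIC)[:, :]
a=cv2.resize(a,(375,300)); out=np.zeros((600,800,3),np.uint8)
out[:300,:375]=a; out[:300,375:800]=cv2.resize(b,(425,300)); cv2.imwrite('pics/m1.png',out[:300])
```

```text
(no output)
```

View pics/m1.png

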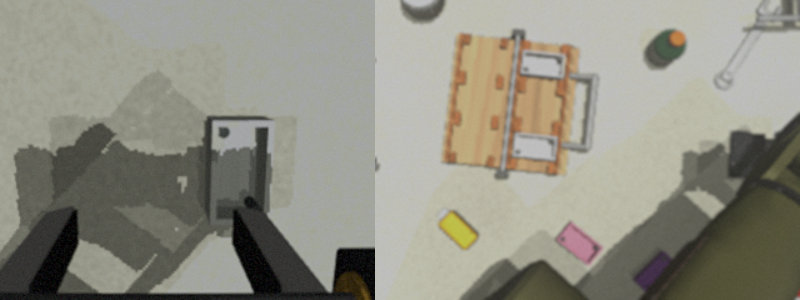

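Box B was knocked: its rim is centred at about wrist pixel (343,196), i.e. ~57 mm further right. Boxes A and C sit in pockets. Re-hover.

Emit:
apply_moves([
  [70,-0.3,-2.8,0,0,0,0],
  [70,-0.3,-2.9,0,0,0,0],
  [70,0,0,0,0,0,0],
  [70,0,0,0,0,0,0],
])

```text
time_s: 21.4
ee_pos: [0.4571, -0.4612, 0.151]
eef_rot: [-3.141, 0.0, -0.099]
force: [0.2, 0.0, 0.7]
grip_width: 0.0683
grip_force: 0.0
```

Run:
```python
from h import *
c=snap('wrist','w8.png');o=ctrl.get_obs();print(o['ee_pos'],o['eef_rot'],o['time_s'])
p=o['ee_pos'].copy();p[2]=.032
print(proj(c,p))
for l in boxfit(c,p,.032,80): print(l)
```

```text
[ 0.4573036  -0.46081101  0.15111777] [-3.14119827e+00  2.02977691e-04 -9.87721943e-02] 21.45
(np.float64(273.22743093660137), np.float64(200.9100291737957))
[346, 279, 333, 246]
[213, 252, 201, 279]
[299, 156, 249, 156]
[251, 152, 296, 152]
[309, 256, 287, 279]
[239, 262, 213, 249]
[294, 194, 293, 233]
[255, 233, 254, 188]
[193, 255, 208, 228]
[256, 183, 257, 217]
[249, 189, 250, 222]
```

Emit:
apply_moves([
  [70,0.63,-0.06,-4,0,0,0],
  [70,0,0,-4,0,0,0],
  [70,0,0,-2.5,0,0,0],
  [70,0,0,-1,0,0,0],
  [255,0,0,0,0,0,0],
  [255,0,0,0,0,0,0],
  [255,0,0,0,0,0,0],
  [255,0,0,0,0,0,0],
  [255,0,0,0,0,0,0],
  [255,0,0,0,0,0,0],
])

```text
time_s: 22.45
ee_pos: [0.4637, -0.4629, 0.0376]
eef_rot: [3.14, -0.001, -0.1]
force: [-0.8, 2.1, 7.3]
grip_width: 0.0398
grip_force: 25.0
```

Emit:
apply_moves([
  [255,0,0,3,0,0,0],
  [255,0,0,4,0,0,0],
  [255,0,0,4,0,0,0.05],
  [255,0.5,2,3,0,0,0.13],
  [255,0.9,3.4,0,0,0,0.14],
  [255,0.9,3.4,0,0,0,0.14],
  [255,0.9,3.4,0,0,0,0.14],
  [255,0.9,3.4,0,0,0,0.14],
  [255,0.9,3.4,0,0,0,0.14],
  [255,0.9,3.4,0,0,0,0.14],
])

```text
time_s: 23.45
ee_pos: [0.5224, -0.2372, 0.1765]
eef_rot: [3.141, -0.0, 0.925]
force: [0.4, 0.8, -1.9]
grip_width: 0.0398
grip_force: 25.0
```

Emit:
apply_moves([
  [255,0.9,3.4,0,0,0,0.14],
  [255,0.9,3.4,0,0,0,0.14],
  [255,0.9,3.4,-0.5,0,0,0.14],
  [255,0.9,3.4,-1,0,0,0.105],
  [255,0.8,4.4,-1,0,0,0],
  [255,0,0,0,0,0,0],
  [255,0,0,0,0,0,0],
])

```text
time_s: 24.15
ee_pos: [0.5662, -0.058, 0.1513]
eef_rot: [-3.142, 0.0, 1.446]
force: [-0.2, -0.8, -1.4]
grip_width: 0.0399
grip_force: 25.0
```

Run:
```python
from h import *
c=snap('wrist','w9.png');o=ctrl.get_obs();p=o['ee_pos'];print(p,o['eef_rot'],o['grip_width'],o['time_s'])
e=np.array([.992,-.124,0]);n=np.array([.124,.992,0]);q=p+[0,0,-.004]
print([np.round(proj(c,q+s*.02*e+.035*n)) for s in (-1,1)])
for l in boxfit(c,q+.03*n,0,60): print(l)
```

```text
[ 0.56626858 -0.0588575   0.15149851] [3.14117616e+00 2.14495613e-04 1.44499377e+00] 0.03991258902203416 24.2
[array([231., 187.]), array([316., 187.])]
[233, 225, 233, 255]
[285, 147, 331, 146]
[314, 255, 314, 226]
[331, 139, 289, 139]
[241, 255, 241, 205]
[236, 146, 281, 146]
[307, 205, 306, 255]
[299, 155, 247, 154]
[301, 255, 302, 205]
[245, 219, 246, 255]
[312, 196, 235, 196]
[284, 139, 214, 139]
```

Emit:
apply_moves([
  [255,0.02,0.53,-3,0,0,0],
  [255,0,0,-2.5,0,0,0],
  [255,0,0,-1.2,0,0,0],
  [255,0,0,0,0,0,0],
  [255,0,0,-0.4,0,0,0],
  [255,0,0,-0.3,0,0,0],
  [255,0,0,-0.3,0,0,0],
  [255,0,0,0,0,0,0],
])

```text
time_s: 25.0
ee_pos: [0.5664, -0.0533, 0.0742]
eef_rot: [3.142, 0.0, 1.445]
force: [0.3, 0.7, -1.1]
grip_width: 0.0398
grip_force: 25.0
```

Emit:
apply_moves([
  [255,0,0,-0.4,0,0,0],
  [255,0,0,-0.3,0,0,0],
  [255,0,0,0,0,0,0],
])

```text
time_s: 25.3
ee_pos: [0.5662, -0.0532, 0.0666]
eef_rot: [-3.141, -0.0, 1.445]
force: [-0.3, 0.3, -1.1]
grip_width: 0.0401
grip_force: 25.0
```

Emit:
apply_moves([
  [255,0,0,-0.1,0,0,0],
  [108,0,0,0,0,0,0],
  [108,0,0,0,0,0,0],
  [108,0,0,0,0,0,0],
  [108,0,0,2,0,0,0],
  [108,0,0,4,0,0,0],
  [108,0,0,3.5,0,0,0.05],
  [179,-0.1,-0.9,0,0,0,0.145],
  [179,-0.1,-0.9,0,0,0,0.145],
  [179,-0.1,-0.9,0,0,0,0.145],
])

```text
time_s: 26.3
ee_pos: [0.5635, -0.0805, 0.1616]
eef_rot: [3.141, 0.0, 1.936]
force: [0.7, 0.5, 0.2]
grip_width: 0.0333
grip_force: 0.0
```

Emit:
apply_moves([
  [179,-0.1,-0.9,0,0,0,0.145],
  [179,-0.1,-0.9,0,0,0,0.145],
  [179,-0.1,-0.9,0,0,0,0.145],
  [179,-0.1,-0.9,0,0,0,0.145],
  [179,-0.1,-0.9,0,0,0,0.145],
  [179,-0.1,-0.9,0,0,0,0.145],
  [179,-0.1,-0.95,0,0,0,0.145],
  [179,0,0,0,0,0,0.072],
  [179,0,0,0,0,0,0],
  [179,0,0,0,0,0,0],
])

```text
time_s: 27.3
ee_pos: [0.5565, -0.1436, 0.1612]
eef_rot: [3.142, 0.0, 3.014]
force: [-0.8, 0.6, 0.2]
grip_width: 0.0284
grip_force: 0.0
```

Run:
```python
from h import *
c=snap('wrist','w10.png');o=ctrl.get_obs();print(o['ee_pos'],o['eef_rot'],o['grip_width'],o['time_s'])
t=snap('top','t2.png')
a=cv2.resize(cv2.imread('pics/w10.png'),(400,300)); b=cv2.resize(cv2.imread('pics/t2.png')[150:255,250:390],(400,300),interpolation=cv2.INTER_CUBIC)
cv2.imwrite('pics/m2.png',np.hstack([a,b]))
print(proj(c,(.5553,-.1433,.045)))
```

```text
[ 0.55645771 -0.14360266  0.16121096] [-3.14158022e+00  9.98654834e-05  3.01469813e+00] 0.02801740750155613 27.35
(np.float64(274.28201555494303), np.float64(199.65023958002305))
```

View pics/m2.png

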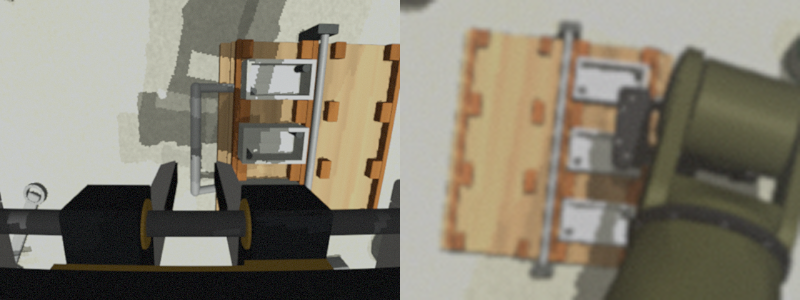

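All three boxes are seated; bar at wrist column ~276. Grip the bar and swing the leaf shut.

Emit:
apply_moves([
  [179,0,0.05,-4,0,0,0],
  [179,0,0,-4,0,0,0],
  [179,0,0,-2.5,0,0,0],
  [179,0,0,-0.5,0,0,0],
  [255,0,0,0,0,0,0],
  [255,0,0,0,0,0,0],
  [255,0,0,0,0,0,0],
  [255,0,0,0,0,0,0],
], grip_force=20)

```text
time_s: 28.2
ee_pos: [0.5572, -0.1441, 0.0528]
eef_rot: [-3.14, 0.003, 3.016]
force: [0.6, -4.9, 2.1]
grip_width: 0.0113
grip_force: 20.0
```

Emit:
apply_moves([
  [255,0.01,0.08,1.06,0,0,0],
  [255,0.01,0.08,1.06,0,0,0],
  [255,0.03,0.25,1.03,0,0,0],
  [255,0.03,0.25,1.03,0,0,0],
  [255,0.05,0.4,0.98,0,0,0],
  [255,0.05,0.4,0.98,0,0,0],
  [255,0.07,0.55,0.9,0,0,0],
  [255,0.07,0.55,0.9,0,0,0],
  [255,0.09,0.68,0.81,0,0,0],
  [255,0.09,0.68,0.81,0,0,0],
])

```text
time_s: 29.2
ee_pos: [0.5622, -0.1068, 0.1502]
eef_rot: [-3.136, 0.005, 3.016]
force: [-4.2, -17.8, 11.4]
grip_width: 0.0112
grip_force: 20.0
```

Emit:
apply_moves([
  [255,0.1,0.8,0.69,0,0,0],
  [255,0.1,0.8,0.69,0,0,0],
  [255,0.12,0.895,0.55,0,0,0],
  [255,0.12,0.895,0.55,0,0,0],
  [255,0.06,0.485,0.2,0,0,0],
  [255,0.06,0.485,0.2,0,0,0],
  [255,0.06,0.485,0.2,0,0,0],
  [255,0.06,0.485,0.2,0,0,0],
  [255,0.06,0.51,0.125,0,0,0],
  [255,0.06,0.51,0.125,0,0,0],
])

```text
time_s: 30.2
ee_pos: [0.5711, -0.0413, 0.1854]
eef_rot: [-3.14, 0.007, 3.016]
force: [4.5, -5.5, 9.2]
grip_width: 0.0113
grip_force: 20.0
```

Emit:
apply_moves([
  [255,0.06,0.51,0.125,0,0,0],
  [255,0.06,0.51,0.125,0,0,0],
  [255,0.07,0.525,0.04,0,0,0],
  [255,0.07,0.525,0.04,0,0,0],
  [255,0.07,0.525,0.04,0,0,0],
  [255,0.07,0.525,0.04,0,0,0],
  [255,0,0,0,0,0,0],
])

```text
time_s: 30.9
ee_pos: [0.5746, -0.0091, 0.1883]
eef_rot: [-3.142, 0.005, 3.017]
force: [5.1, -2.2, 3.3]
grip_width: 0.0113
grip_force: 20.0
```

Emit:
apply_moves([
  [255,0.07,0.525,-0.06,0,0,0],
  [255,0.07,0.525,-0.06,0,0,0],
  [255,0.07,0.525,-0.06,0,0,0],
  [255,0.07,0.525,-0.06,0,0,0],
  [255,0.06,0.51,-0.14,0,0,0],
  [255,0.06,0.51,-0.14,0,0,0],
  [255,0.06,0.51,-0.125,0,0,0],
  [255,0.06,0.51,-0.125,0,0,0],
  [255,0.06,0.485,-0.2,0,0,0],
  [255,0.06,0.485,-0.2,0,0,0],
])

```text
time_s: 31.9
ee_pos: [0.5807, 0.042, 0.1758]
eef_rot: [3.141, 0.004, 3.017]
force: [5.2, -2.2, 1.3]
grip_width: 0.011
grip_force: 20.0
```

Emit:
apply_moves([
  [255,0.06,0.485,-0.2,0,0,0],
  [255,0.06,0.485,-0.2,0,0,0],
  [255,0.06,0.45,-0.275,0,0,0],
  [255,0.06,0.45,-0.275,0,0,0],
  [255,0.06,0.45,-0.275,0,0,0],
  [255,0.06,0.45,-0.275,0,0,0],
  [255,0.05,0.4,-0.345,0,0,0],
  [255,0.05,0.4,-0.345,0,0,0],
  [255,0.05,0.4,-0.345,0,0,0],
  [255,0.05,0.4,-0.345,0,0,0],
])

```text
time_s: 32.9
ee_pos: [0.5857, 0.0856, 0.1456]
eef_rot: [-3.141, 0.001, 3.017]
force: [5.6, -3.3, -2.0]
grip_width: 0.0115
grip_force: 20.0
```

Emit:
apply_moves([
  [255,0.09,0.68,-0.81,0,0,0],
  [255,0.09,0.68,-0.81,0,0,0],
  [255,0.07,0.55,-0.9,0,0,0],
  [255,0.07,0.55,-0.9,0,0,0],
  [255,0.05,0.4,-0.98,0,0,0],
  [255,0.05,0.4,-0.98,0,0,0],
  [255,0.02,0.13,-0.52,0,0,0],
  [255,0.02,0.13,-0.52,0,0,0],
  [255,0.02,0.12,-0.5,0,0,0],
  [255,0.02,0.12,-0.5,0,0,0],
])

```text
time_s: 33.9
ee_pos: [0.59, 0.1227, 0.0707]
eef_rot: [-3.141, -0.001, 3.017]
force: [-0.4, -7.0, -0.6]
grip_width: 0.0113
grip_force: 20.0
```

Emit:
apply_moves([
  [255,0.01,0.04,-0.5,0,0,0],
  [255,0.01,0.04,-0.5,0,0,0],
  [255,0,0.04,-0.4,0,0,0],
  [255,0,0.02,-0.3,0,0,0],
  [255,0,0.02,-0.2,0,0,0],
  [255,0,0,0,0,0,0],
])

```text
time_s: 34.5
ee_pos: [0.5904, 0.124, 0.0531]
eef_rot: [-3.14, -0.001, 3.017]
force: [-7.5, -9.4, 10.0]
grip_width: 0.0111
grip_force: 20.0
```

Emit:
apply_moves([
  [255,0,0,-0.2,0,0,0],
  [255,0,0,-0.2,0,0,0],
  [255,0,0,0,0,0,0],
  [255,0,0,0,0,0,0],
])

```text
time_s: 34.9
ee_pos: [0.5921, 0.1238, 0.0508]
eef_rot: [-3.141, 0.004, 3.016]
force: [-3.1, -11.7, 20.3]
grip_width: 0.0113
grip_force: 20.0
```

Emit:
apply_moves([
  [179,0,0,0.2,0,0,0],
  [179,0,0,0,0,0,0],
  [179,0,0,0,0,0,0],
  [179,0,0,2,0,0,0],
  [179,0,0,4,0,0,0],
  [179,-1,0,4,0,0,0],
  [179,-3,0,4,0,0,0],
  [179,-3,0,2,0,0,0],
  [179,0,0,0,0,0,0],
])

```text
time_s: 35.8
ee_pos: [0.5194, 0.1253, 0.2136]
eef_rot: [3.14, 0.004, 3.018]
force: [0.6, -0.0, 0.2]
grip_width: 0.028
grip_force: 0.0
```

Run:
```python
from h import *
print(ctrl.get_obs()['ee_pos'])
c=snap('scene','s2.png'); a=cv2.cvtColor(cv2.imread('pics/scene0.png'),cv2.COLOR_BGR2GRAY); b=cv2.cvtColor(cv2.imread('pics/s2.png'),cv2.COLOR_BGR2GRAY)
f=lambda g:(lambda h: (h-cv2.GaussianBlur(h,(0,0),6)))(cv2.GaussianBlur(g.astype(np.float32),(0,0),.8))
for x0,y0,x1,y1 in [(300,200,326,258),(295,235,325,255),(258,250,312,280)]:
    P,Q=f(a)[y0:y1,x0:x1],f(b)[y0:y1,x0:x1]; sh,r=cv2.phaseCorrelate(P,Q,cv2.createHanningWindow((x1-x0,y1-y0),cv2.CV_32F)); print((x0,y0),np.round(sh,2),round(r,2))
c=snap('wrist','w11.png')
e=np.array([.992,-.124,0]);n=np.array([.124,.992,0]);H=np.array([.572,-.0099,.051])
print([np.round(proj(c,H+.135*n+s*.06*e)) for s in (-1,0,1)])
for l in boxfit(c,H+.135*n,0,90): print(l)
```

```text
[0.51942548 0.12526034 0.21358225]
(300, 200) [ 0.68 -0.68] 0.41
(295, 235) [-0.19  0.04] 0.99
(258, 250) [ 0.01 -0.21] 1.02
[array([282., 198.]), array([281., 257.]), array([281., 311.])]
[306, 295, 298, 229]
[337, 259, 369, 258]
[315, 331, 243, 331]
[243, 294, 305, 294]
[247, 256, 243, 295]
[323, 230, 336, 258]
[288, 189, 288, 263]
[211, 259, 224, 229]
[251, 291, 250, 208]
[274, 279, 275, 205]
[229, 293, 245, 229]
[352, 343, 350, 293]
[303, 229, 319, 293]
[196, 300, 196, 343]
[335, 291, 337, 262]
[279, 228, 277, 291]
[239, 200, 238, 168]
[283, 291, 284, 228]
```

Leaf matches its original shut picture to within 0.2 px. Regrip and open again.

Emit:
apply_moves([
  [179,3.4,-0.05,-2,0,0,0],
  [179,3.4,-0.05,-4,0,0,0],
  [179,0,0,-4,0,0,0],
  [179,0,0,-4,0,0,0],
  [179,0,0,-2.2,0,0,0],
  [255,0,0,0,0,0,0],
  [255,0,0,0,0,0,0],
  [255,0,0,0,0,0,0],
  [255,0,0,0,0,0,0],
  [255,0,0,0,0,0,0],
])

```text
time_s: 36.9
ee_pos: [0.5876, 0.1242, 0.0514]
eef_rot: [3.141, 0.002, 3.017]
force: [2.3, 5.7, -0.1]
grip_width: 0.0113
grip_force: 20.0
```

Emit:
apply_moves([
  [255,-0.01,-0.08,1.06,0,0,0],
  [255,-0.01,-0.08,1.06,0,0,0],
  [255,-0.03,-0.25,1.03,0,0,0],
  [255,-0.03,-0.25,1.03,0,0,0],
  [255,-0.05,-0.4,0.98,0,0,0],
  [255,-0.05,-0.4,0.98,0,0,0],
  [255,-0.07,-0.55,0.9,0,0,0],
  [255,-0.07,-0.55,0.9,0,0,0],
  [255,-0.09,-0.68,0.81,0,0,0],
  [255,-0.09,-0.68,0.81,0,0,0],
])

```text
time_s: 37.9
ee_pos: [0.5826, 0.0864, 0.1487]
eef_rot: [3.137, 0.003, 3.018]
force: [-0.4, 14.6, 10.9]
grip_width: 0.0116
grip_force: 20.0
```

Emit:
apply_moves([
  [255,-0.1,-0.8,0.69,0,0,0],
  [255,-0.1,-0.8,0.69,0,0,0],
  [255,-0.12,-0.895,0.55,0,0,0],
  [255,-0.12,-0.895,0.55,0,0,0],
  [255,-0.13,-0.97,0.405,0,0,0],
  [255,-0.13,-0.97,0.405,0,0,0],
  [255,-0.13,-1.02,0.25,0,0,0],
  [255,-0.13,-1.02,0.25,0,0,0],
  [255,-0.14,-1.05,0.08,0,0,0],
  [255,-0.14,-1.05,0.08,0,0,0],
])

```text
time_s: 38.9
ee_pos: [0.5696, -0.011, 0.1861]
eef_rot: [-3.141, 0.001, 3.017]
force: [-0.3, 0.7, 2.5]
grip_width: 0.0113
grip_force: 20.0
```

Emit:
apply_moves([
  [255,-0.14,-1.05,-0.08,0,0,0],
  [255,-0.14,-1.05,-0.08,0,0,0],
  [255,-0.13,-1.02,-0.25,0,0,0],
  [255,-0.13,-1.02,-0.25,0,0,0],
  [255,-0.13,-0.97,-0.405,0,0,0],
  [255,-0.13,-0.97,-0.405,0,0,0],
  [255,-0.12,-0.895,-0.55,0,0,0],
  [255,-0.12,-0.895,-0.55,0,0,0],
  [255,-0.1,-0.8,-0.69,0,0,0],
  [255,-0.1,-0.8,-0.69,0,0,0],
])

```text
time_s: 39.9
ee_pos: [0.5569, -0.1055, 0.1451]
eef_rot: [3.141, -0.001, 3.017]
force: [-1.1, 4.1, -2.9]
grip_width: 0.011
grip_force: 20.0
```

Emit:
apply_moves([
  [255,-0.09,-0.68,-0.81,0,0,0],
  [255,-0.09,-0.68,-0.81,0,0,0],
  [255,-0.07,-0.55,-0.9,0,0,0],
  [255,-0.07,-0.55,-0.9,0,0,0],
  [255,-0.05,-0.4,-0.98,0,0,0],
  [255,-0.05,-0.4,-0.98,0,0,0],
  [255,-0.03,-0.25,-1.03,0,0,0],
  [255,-0.03,-0.25,-1.03,0,0,0],
  [255,0,-0.08,-0.6,0,0,0],
  [255,0,-0.04,-0.5,0,0,0],
])

```text
time_s: 40.9
ee_pos: [0.5523, -0.1434, 0.0596]
eef_rot: [3.141, -0.001, 3.017]
force: [-2.7, 5.3, -0.5]
grip_width: 0.0112
grip_force: 20.0
```

Emit:
apply_moves([
  [255,0,-0.04,-0.4,0,0,0],
  [255,0,0,-0.3,0,0,0],
  [255,0,0,-0.3,0,0,0],
  [255,0,0,0,0,0,0],
])

```text
time_s: 41.3
ee_pos: [0.5536, -0.1437, 0.0518]
eef_rot: [3.141, 0.003, 3.017]
force: [-3.2, 7.7, 12.4]
grip_width: 0.0114
grip_force: 20.0
```

Emit:
apply_moves([
  [179,0,0,0.1,0,0,0],
  [179,0,0,0,0,0,0],
  [179,0,0,0,0,0,0],
  [179,0,0,2,0,0,0],
  [179,0,0,4,0,0,0],
  [108,0,0,4,0,0,0],
  [108,0.25,1.9,1.2,0,0,-0.143],
  [108,0.25,1.9,1.2,0,0,-0.143],
  [108,0.25,1.9,1.2,0,0,-0.143],
  [108,0.25,1.9,1.2,0,0,-0.143],
])

```text
time_s: 42.3
ee_pos: [0.5625, -0.0676, 0.1999]
eef_rot: [-3.142, 0.0, 2.439]
force: [-0.4, -0.4, -0.7]
grip_width: 0.054
grip_force: 0.0
```

Emit:
apply_moves([
  [108,0.25,1.9,1.2,0,0,-0.143],
  [108,0.25,1.9,1.2,0,0,-0.143],
  [108,0.25,1.9,1.2,0,0,-0.143],
  [108,0.25,1.9,1.1,0,0,-0.143],
  [108,0.25,1.9,1.1,0,0,-0.143],
  [108,0.25,1.9,1.1,0,0,-0.143],
  [108,0.2,1.7,1.1,0,0,-0.141],
  [108,0,0,0,0,0,0],
  [108,0,0,0,0,0,0],
])

```text
time_s: 43.2
ee_pos: [0.5794, 0.0626, 0.2791]
eef_rot: [-3.141, 0.0, 1.45]
force: [0.8, 0.7, 0.4]
grip_width: 0.0538
grip_force: 0.0
```

Run:
```python
from h import *
c=snap('wrist','w12.png');o=ctrl.get_obs();print(o['ee_pos'],o['eef_rot'],o['grip_width'],o['time_s'])
e=np.array([.992,-.124,0]);n=np.array([.124,.992,0]);H=np.array([.572,-.0099,.06])
for k in (-1,0,1):
    q=H+.0535*n+.07*k*e; print(k,np.round(proj(c,q)),[np.round(proj(c,q+s*.02*e+t*.035*n)).tolist() for s,t in [(-1,1),(1,1),(1,-1),(-1,-1)]])
# grey (unsaturated) blobs on the wood
hsv=cv2.cvtColor(cv2.imread('pics/w12.png'),cv2.COLOR_BGR2HSV)
m=(hsv[:,:,1]<60).astype(np.uint8); m[230:]=0
m=cv2.morphologyEx(m,cv2.MORPH_OPEN,np.ones((5,5)))
N,L,S,C=cv2.connectedComponentsWithStats(m)
for i in range(1,N):
    if 800<S[i,4]<8000:
        k=cv2.findContours((L==i).astype(np.uint8),cv2.RETR_EXTERNAL,cv2.CHAIN_APPROX_NONE)[0][0]; r=cv2.minAreaRect(k)
        print(S[i],np.round(r[0]),np.round(r[1]),round(r[2]), plane(c,*r[0],.06).round(4))
```

```text
[0.57928864 0.06227534 0.2788145 ] [-3.14085939e+00  3.83839455e-04  1.44912341e+00] 0.05432940299591992 43.25
-1 [212. 196.] [[193.0, 165.0], [230.0, 165.0], [231.0, 226.0], [196.0, 226.0]]
0 [275. 196.] [[257.0, 165.0], [294.0, 165.0], [293.0, 226.0], [257.0, 226.0]]
1 [338. 197.] [[321.0, 165.0], [357.0, 165.0], [354.0, 226.0], [319.0, 226.0]]
[ 195  169   40   61 2325] [214. 199.] [60. 39.] 90 [0.5109 0.0483 0.06  ]
[ 257  169   38   61 2199] [276. 199.] [60. 37.] 90 [0.5787 0.0401 0.06  ]
[ 317  169   42   61 2379] [337. 199.] [40. 61.] 2 [0.6474 0.0316 0.06  ]
```

Turned boxes found at wrist (214,199), (276,199), (337,199). Next, look at the tray before picking.

Emit:
apply_moves([
  [108,-1.1,2.6,0,0,0,0.138],
  [108,-1.1,2.6,0,0,0,0.138],
  [108,-1.1,2.6,0,0,0,0.138],
  [108,-1.1,2.6,0,0,0,0.138],
  [108,-1.1,2.6,0,0,0,0.138],
  [108,-1.1,2.6,0,0,0,0.138],
  [108,-1.1,2.6,0,0,0,0.138],
  [108,-1.1,2.6,0,0,0,0.138],
  [108,-1.1,2.6,0,0,0,0.138],
  [108,-1.1,2.6,0,0,0,0.138],
])

```text
time_s: 44.25
ee_pos: [0.4692, 0.323, 0.2789]
eef_rot: [-3.141, -0.0, 2.833]
force: [0.7, -0.0, 1.2]
grip_width: 0.0541
grip_force: 0.0
```

Emit:
apply_moves([
  [108,-0.2,0.3,0,0,0,0],
  [108,0,0,0,0,0,0],
  [108,0,0,0,0,0,0],
])

```text
time_s: 44.55
ee_pos: [0.468, 0.3247, 0.2793]
eef_rot: [-3.141, -0.0, 2.823]
force: [0.6, 0.4, 0.6]
grip_width: 0.0541
grip_force: 0.0
```

Run:
```python
from h import *
c=snap('wrist','w13.png');o=ctrl.get_obs();print(o['ee_pos'],o['eef_rot'],o['grip_width'],o['time_s'])
C=np.array([.467,.3254,0]);a=1.262;tx=np.array([np.cos(a),np.sin(a),0]);ty=np.array([-np.sin(a),np.cos(a),0])
im=cv2.imread('pics/w13.png')
for k in (-1,0,1):
    q=C+[0,0,.006]+.07*k*tx
    cv2.polylines(im,[np.int32([proj(c,q+s*.024*tx+t*.04*ty) for s,t in [(-1,1),(1,1),(1,-1),(-1,-1)]])],True,(255,0,0),1)
cv2.polylines(im,[np.int32([proj(c,C+[0,0,.022]+s*.103*tx+t*.05*ty) for s,t in [(-1,1),(1,1),(1,-1),(-1,-1)]])],True,(0,0,255),1)
cv2.imwrite('pics/w13o.png',cv2.resize(im[60:330,60:500],(800,491),interpolation=cv2.INTER_CUBIC))
```

```text
[0.467999   0.32470694 0.27938277] [-3.14127270e+00 -7.53505449e-06  2.82332804e+00] 0.05432986980390881 44.6
```

View pics/w13o.png

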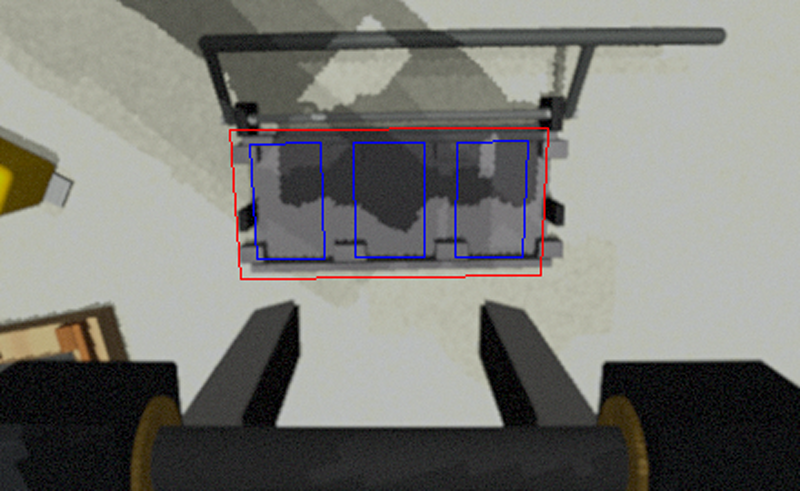

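Tabs at crop (350,247), (451,247) show the tray ~7 mm further along its x than estimated; keeper bar at the top, free end near (722,36). Converting.

Run:
```python
from h import *
c=snap('wrist')
Z=lambda x,y,z: plane(c,(x+.5)/(800/440)-.5+60,(y+.5)/(491/270)-.5+60,z)
C=np.array([.467,.3254,0]);a=1.262;tx=np.array([np.cos(a),np.sin(a),0]);ty=np.array([-np.sin(a),np.cos(a),0])
f=lambda p:np.round([(p-C)@tx*1000,(p-C)@ty*1000],1)
for n,x,y,z in [('tab1lowL',335,247,.02),('tab1lowR',366,247,.02),('tab2lowL',435,247,.02),('tab2R',467,247,.02),('endL inner',265,250,.02),('endR inner',540,247,.02),('endL out',240,250,.02),('endR out',562,247,.02),('upL out',231,152,.02),('upR out',568,148,.02),
  ('lowwall out',400,268,.022),('lowwall in',400,261,.022),('floor low',300,258,.006),('floor low',400,258,.006),('upwall out',400,133,.022),('post L',246,117,.036),('post R',552,112,.036),('rod L',260,119,.03),('rod R',540,115,.03),('bar end',723,36,.09),('bar L',205,43,.09)]:
    print(n,f(Z(x,y,z)))
# orange/yellow-free: grey tab edges via LSD
s=800/440
for l in boxfit(c,C+[0,0,.02],0,110):
    if abs(l[1]-l[3])<8: print(np.round(((np.array(l)-60)*s)).astype(int))
```

```text
tab1lowL [-37.7 -28.5]
tab1lowR [-16.6 -28.7]
tab2lowL [ 30.3 -29.2]
tab2R [ 52.  -29.4]
endL inner [-85.5 -30.1]
endR inner [101.9 -29.9]
endL out [-102.7  -29.9]
endR out [117. -30.]
upL out [-104.5   36.3]
upR out [117.5  36.8]
lowwall out [  6.4 -43.1]
lowwall in [  6.4 -38.2]
floor low [-64.  -39.3]
floor low [  6.6 -40. ]
upwall out [ 6.9 47.4]
post L [-89.6  59. ]
post R [101.8  60.2]
rod L [-82.1  57.6]
rod R [95.7 58.4]
bar end [178.4 100.5]
bar L [-97.1  98.6]
[551  45 338  49]
[442  27 585  25]
[202  33 382  29]
[549 264 251 269]
[269 256 331 255]
[469 253 529 251]
[367 255 433 253]
[333  49 218  51]
[333 127 531 124]
[415 109 502 107]
[333  44 391  40]
[467  40 564  38]
[429 116 491 116]
[524  33 456  35]
```

Emit:
apply_moves([
  [108,0.43,-2.75,-1.3,0,0,-0.138],
  [108,0.43,-2.75,-1.3,0,0,-0.138],
  [108,0.43,-2.75,-1.3,0,0,-0.138],
  [108,0.43,-2.75,-1.3,0,0,-0.138],
  [108,0.43,-2.75,-1.3,0,0,-0.138],
  [108,0.43,-2.75,-1.3,0,0,-0.138],
  [108,0.43,-2.75,-1.3,0,0,-0.138],
  [108,0.43,-2.75,-1.3,0,0,-0.138],
  [108,0.43,-2.75,-1.3,0,0,-0.138],
  [108,0.43,-2.75,-1.3,0,0,-0.138],
])

```text
time_s: 45.65
ee_pos: [0.5105, 0.0489, 0.1492]
eef_rot: [3.141, 0.0, 1.438]
force: [-1.1, 0.2, 0.0]
grip_width: 0.0543
grip_force: 0.0
```

Emit:
apply_moves([
  [108,0,0,0,0,0,0],
  [108,0,0,0,0,0,0],
])

```text
time_s: 45.85
ee_pos: [0.5104, 0.0501, 0.1496]
eef_rot: [-3.141, -0.0, 1.445]
force: [-1.2, 0.2, 0.1]
grip_width: 0.0544
grip_force: 0.0
```

Run:
```python
from h import *
c=snap('wrist','w14.png');o=ctrl.get_obs();print(o['ee_pos'],o['eef_rot'],o['grip_width'],o['time_s'])
hsv=cv2.cvtColor(cv2.imread('pics/w14.png'),cv2.COLOR_BGR2HSV)
m=(hsv[:,:,1]<60).astype(np.uint8); m[250:]=0
m=cv2.morphologyEx(m,cv2.MORPH_OPEN,np.ones((7,7)))
N,L,S,C=cv2.connectedComponentsWithStats(m)
for i in range(1,N):
    if 1500<S[i,4]<20000:
        k=cv2.findContours((L==i).astype(np.uint8),cv2.RETR_EXTERNAL,cv2.CHAIN_APPROX_NONE)[0][0]; r=cv2.minAreaRect(k)
        print(S[i],np.round(r[0]),np.round(r[1]),round(r[2],1), plane(c,*r[0],.06).round(4))
print(proj(c,[*o['ee_pos'][:2],.06]))
```

```text
[0.51053894 0.05078656 0.14995217] [ 3.14113565e+00 -1.65545864e-04  1.44671503e+00] 0.05469041644495439 45.9
[ 245  166   56   84 4571] [272. 208.] [83. 55.] 90.0 [0.51  0.052 0.06 ]
[ 328  167   70   83 5091] [362. 209.] [65. 85.] 4.9 [0.5755 0.0428 0.06  ]
(np.float64(273.48410991788427), np.float64(209.00035804128566))
```

Emit:
apply_moves([
  [108,0,-0.3,-3.5,0,0,0],
  [108,0,0,-3.5,0,0,0],
  [108,0,0,-1.5,0,0,0],
  [255,0,0,0,0,0,0],
  [255,0,0,0,0,0,0],
  [255,0,0,0,0,0,0],
  [255,0,0,0,0,0,0],
  [255,0,0,3,0,0,0],
  [255,0,0,4,0,0,0],
  [255,0,0,2,0,0,0],
], grip_force=25)

```text
time_s: 46.9
ee_pos: [0.5113, 0.048, 0.1582]
eef_rot: [3.137, -0.001, 1.446]
force: [0.2, -0.2, -1.5]
grip_width: 0.0397
grip_force: 25.0
```

```bash
cat > held.py <<'E'
from h import *
c=snap('wrist','held.png');o=ctrl.get_obs();p=o['ee_pos'];print(p,o['eef_rot'],o['grip_width'],o['time_s'],o['force'])
x=R.from_euler('xyz',o['eef_rot']).as_matrix()[:,0]
# top of held box at TCP-4 mm: find its +x (upper) edge
q=p+[0,0,-.004]; u,v=proj(c,q+.035*x); u,v=int(round(u)),v
g=cv2.GaussianBlur(cv2.cvtColor(c['img'],cv2.COLOR_RGB2GRAY),(0,0),1).astype(float)
col=g[int(v)-30:int(v)+30,u-15:u+15].mean(1); d=np.diff(col)
print('pred row',round(v,1),'steps',[(int(v)-30+i,round(d[i],1)) for i in np.argsort(-abs(d))[:8]])
for l in boxfit(c,q+.03*x,0,50):
    if abs(l[1]-l[3])<4: print(l)
E
python3 held.py
```

```text
[0.51214035 0.04799078 0.16033301] [ 3.13428167e+00 -1.09676058e-03  1.44602177e+00] 0.039905406082888235 46.95 [1.25753979 0.69283324 3.31606319]
pred row 186.1 steps [(np.int64(194), np.float64(8.0)), (np.int64(195), np.float64(7.0)), (np.int64(193), np.float64(4.2)), (np.int64(196), np.float64(3.3)), (np.int64(182), np.float64(-1.4)), (np.int64(168), np.float64(-1.3)), (np.int64(183), np.float64(-1.3)), (np.int64(169), np.float64(-1.1))]
[312, 195, 233, 195]
```

Emit:
apply_moves([
  [255,-0.68,2.19,0,0,0,0.139],
  [255,-0.68,2.19,0,0,0,0.139],
  [255,-0.68,2.19,0,0,0,0.139],
  [255,-0.68,2.19,0,0,0,0.139],
  [255,-0.68,2.19,0,0,0,0.139],
  [255,-0.68,2.19,0,0,0,0.139],
  [255,-0.68,2.19,0,0,0,0.139],
  [255,-0.68,2.19,0,0,0,0.139],
  [255,-0.68,2.19,0,0,0,0.139],
  [255,-0.68,2.19,0,0,0,0.139],
])

```text
time_s: 47.95
ee_pos: [0.4419, 0.2678, 0.1544]
eef_rot: [3.142, 0.0, 2.842]
force: [0.0, 0.4, -1.1]
grip_width: 0.0396
grip_force: 25.0
```

Emit:
apply_moves([
  [255,0,0,0,0,0,0],
  [255,0,0,0,0,0,0],
  [255,0,0,0,0,0,0],
])

```text
time_s: 48.25
ee_pos: [0.4426, 0.2662, 0.1544]
eef_rot: [-3.141, -0.0, 2.833]
force: [0.3, -0.5, -1.7]
grip_width: 0.0397
grip_force: 25.0
```

Emit:
apply_moves([
  [255,0.1,0.08,-4,0,0,0],
  [255,0,0,-4,0,0,0],
  [255,0,0,-1.2,0,0,0],
  [255,0,0,-0.5,0,0,0],
  [255,0,0,-0.5,0,0,0],
  [255,0,0,0,0,0,0],
])

```text
time_s: 48.85
ee_pos: [0.444, 0.2678, 0.0534]
eef_rot: [3.141, 0.001, 2.835]
force: [-0.2, 0.6, -0.7]
grip_width: 0.0396
grip_force: 25.0
```

Emit:
apply_moves([
  [255,0,0,-0.5,0,0,0],
  [255,0,0,-0.4,0,0,0],
  [255,0,0,-0.1,0,0,0],
  [255,0,0,0,0,0,0],
])

```text
time_s: 49.25
ee_pos: [0.4437, 0.2679, 0.0435]
eef_rot: [3.141, 0.001, 2.836]
force: [-3.6, -2.5, 10.8]
grip_width: 0.0401
grip_force: 25.0
```

Emit:
apply_moves([
  [108,0,0,0,0,0,0],
  [108,0,0,0,0,0,0],
  [108,0,0,0,0,0,0],
  [108,0,0,3,0,0,0],
  [108,0,0,4,0,0,0],
  [108,0,0,4,0,0,0],
  [108,1.34,-2.31,0,0,0,-0.139],
  [108,1.34,-2.31,0,0,0,-0.139],
  [108,1.34,-2.31,0,0,0,-0.139],
  [108,1.34,-2.31,0,0,0,-0.139],
])

```text
time_s: 50.25
ee_pos: [0.4974, 0.1744, 0.1526]
eef_rot: [3.141, 0.0, 2.274]
force: [-0.3, -0.9, 0.2]
grip_width: 0.0539
grip_force: 0.0
```

Emit:
apply_moves([
  [108,1.34,-2.31,0,0,0,-0.139],
  [108,1.34,-2.31,0,0,0,-0.139],
  [108,1.34,-2.31,0,0,0,-0.139],
  [108,1.34,-2.31,0,0,0,-0.139],
  [108,1.34,-2.31,0,0,0,-0.139],
  [108,1.34,-2.31,0,0,0,-0.139],
  [108,0,0,0,0,0,0],
  [108,0,0,0,0,0,0],
])

```text
time_s: 51.05
ee_pos: [0.5772, 0.0366, 0.1522]
eef_rot: [-3.141, -0.0, 1.447]
force: [-0.8, 0.0, -0.7]
grip_width: 0.0542
grip_force: 0.0
```

```bash
cat > look.py <<'E'
from h import *
c=snap('wrist','w15.png');o=ctrl.get_obs();print(o['ee_pos'],o['eef_rot'],o['grip_width'],o['time_s'])
hsv=cv2.cvtColor(cv2.imread('pics/w15.png'),cv2.COLOR_BGR2HSV)
m=(hsv[:,:,1]<60).astype(np.uint8); m[275:]=0
u,v=proj(c,[*o['ee_pos'][:2],.06]); print(u,v)
U=int(u); r=m[190:225,U-80:U+80].mean(0)>.5; cc=m[120:275,U-12:U+12].mean(1)>.5
on=np.where(r)[0]+U-80; print('cols',[(a[0],a[-1]) for a in np.split(on,np.where(np.diff(on)>1)[0]+1)])
on=np.where(cc)[0]+120; print('rows',[(a[0],a[-1]) for a in np.split(on,np.where(np.diff(on)>1)[0]+1)])
x=R.from_euler('xyz',o['eef_rot']).as_matrix()[:,0]; q=np.array([*o['ee_pos'][:2],.06]); print('pred rows',proj(c,q+.035*x)[1],proj(c,q-.035*x)[1])
E
python3 look.py
```

```text
[0.57708902 0.03708483 0.15234415] [-3.14108928e+00 -7.21785875e-05  1.44787142e+00] 0.05442814046272572 51.1
273.2102224175825 208.34773902023187
cols [(np.int64(249), np.int64(302)), (np.int64(335), np.int64(352))]
rows [(np.int64(120), np.int64(128)), (np.int64(160), np.int64(264))]
pred rows 161.37004755576862 252.41696616131202
```

Emit:
apply_moves([
  [108,0.15,0,-3.5,0,0,0],
  [108,0,0,-3.5,0,0,0],
  [108,0,0,-1.8,0,0,0],
  [255,0,0,0,0,0,0],
  [255,0,0,0,0,0,0],
  [255,0,0,0,0,0,0],
  [255,0,0,0,0,0,0],
  [255,0,0,3,0,0,0],
  [255,0,0,4,0,0,0],
  [255,0,0,2.3,0,0,0],
])

```text
time_s: 52.1
ee_pos: [0.5796, 0.0367, 0.1612]
eef_rot: [3.138, -0.0, 1.446]
force: [0.3, -0.8, -1.6]
grip_width: 0.0396
grip_force: 25.0
```

```bash
python3 held.py
```

```text
[0.58067968 0.03675623 0.16431468] [ 3.13362520e+00 -1.01475524e-03  1.44607147e+00] 0.03981271149868578 52.15 [-0.00842112  0.03441844  2.27690402]
pred row 186.5 steps [(np.int64(190), np.float64(7.6)), (np.int64(191), np.float64(7.1)), (np.int64(189), np.float64(4.1)), (np.int64(192), np.float64(3.5)), (np.int64(169), np.float64(-1.1)), (np.int64(171), np.float64(-1.1)), (np.int64(170), np.float64(-1.1)), (np.int64(193), np.float64(0.9))]
[313, 191, 233, 191]
```

Emit:
apply_moves([
  [255,-1.11,2.96,0,0,0,0.139],
  [255,-1.11,2.96,0,0,0,0.139],
  [255,-1.11,2.96,0,0,0,0.139],
  [255,-1.11,2.96,0,0,0,0.139],
  [255,-1.11,2.96,0,0,0,0.139],
  [255,-1.11,2.96,0,0,0,0.139],
  [255,-1.11,2.96,0,0,0,0.139],
  [255,-1.11,2.96,0,0,0,0.139],
  [255,-1.11,2.96,0,0,0,0.139],
  [255,-1.11,2.96,0,0,0,0.139],
])

```text
time_s: 53.15
ee_pos: [0.4673, 0.3339, 0.1579]
eef_rot: [3.141, 0.0, 2.842]
force: [-0.2, -0.1, -0.4]
grip_width: 0.0397
grip_force: 25.0
```

Emit:
apply_moves([
  [255,0,0,0,0,0,0],
  [255,0,0,0,0,0,0],
  [255,0,0,0,0,0,0],
])

```text
time_s: 53.45
ee_pos: [0.4682, 0.332, 0.1577]
eef_rot: [3.142, 0.0, 2.834]
force: [0.0, -0.5, -1.3]
grip_width: 0.0401
grip_force: 25.0
```

Emit:
apply_moves([
  [255,-0.12,0.1,-4,0,0,0],
  [255,0,0,-4,0,0,0],
  [255,0,0,-1.4,0,0,0],
  [255,0,0,-0.5,0,0,0],
  [255,0,0,-0.5,0,0,0],
  [255,0,0,0,0,0,0],
])

```text
time_s: 54.05
ee_pos: [0.4673, 0.3338, 0.0545]
eef_rot: [3.14, 0.001, 2.835]
force: [-0.2, -0.2, -0.6]
grip_width: 0.0399
grip_force: 25.0
```

Emit:
apply_moves([
  [255,0,0,-0.5,0,0,0],
  [255,0,0,-0.4,0,0,0],
  [255,0,0,-0.1,0,0,0],
  [255,0,0,0,0,0,0],
])

```text
time_s: 54.45
ee_pos: [0.4667, 0.3337, 0.0437]
eef_rot: [3.141, 0.0, 2.836]
force: [0.1, 0.3, -1.0]
grip_width: 0.0397
grip_force: 25.0
```

Emit:
apply_moves([
  [255,0,0,-0.1,0,0,0],
  [108,0,0,0,0,0,0],
  [108,0,0,0,0,0,0],
  [108,0,0,0,0,0,0],
  [108,0,0,3,0,0,0],
  [108,0,0,4,0,0,0],
  [108,0,0,4,0,0,0],
  [108,1.81,-3.06,0,0,0,-0.139],
  [108,1.81,-3.06,0,0,0,-0.139],
  [108,1.81,-3.06,0,0,0,-0.139],
])

```text
time_s: 55.45
ee_pos: [0.5215, 0.2409, 0.1528]
eef_rot: [3.141, 0.0, 2.414]
force: [0.7, 0.5, -1.0]
grip_width: 0.0541
grip_force: 0.0
```

Emit:
apply_moves([
  [108,1.81,-3.06,0,0,0,-0.139],
  [108,1.81,-3.06,0,0,0,-0.139],
  [108,1.81,-3.06,0,0,0,-0.139],
  [108,1.81,-3.06,0,0,0,-0.139],
  [108,1.81,-3.06,0,0,0,-0.139],
  [108,1.81,-3.06,0,0,0,-0.139],
  [108,1.81,-3.06,0,0,0,-0.139],
  [108,0,0,0,0,0,0],
  [108,0,0,0,0,0,0],
])

```text
time_s: 56.35
ee_pos: [0.6476, 0.0273, 0.1521]
eef_rot: [-3.141, -0.0, 1.446]
force: [-0.9, 0.3, -0.7]
grip_width: 0.054
grip_force: 0.0
```

```bash
python3 look.py
```

```text
[0.64740735 0.02810203 0.15225051] [-3.14098891e+00 -1.15808569e-04  1.44729883e+00] 0.05419749121749652 56.4
273.0728867707193 208.00483410676893
cols [(np.int64(247), np.int64(301)), (np.int64(323), np.int64(352))]
rows [(np.int64(120), np.int64(128)), (np.int64(158), np.int64(264))]
pred rows 160.97799033562717 252.11936117993898
```

Emit:
apply_moves([
  [108,0.05,0.1,-3.5,0,0,0],
  [108,0,0,-3.5,0,0,0],
  [108,0,0,-1.8,0,0,0],
  [255,0,0,0,0,0,0],
  [255,0,0,0,0,0,0],
  [255,0,0,0,0,0,0],
  [255,0,0,0,0,0,0],
  [255,0,0,3,0,0,0],
  [255,0,0,4,0,0,0],
  [255,0,0,2.3,0,0,0],
])

```text
time_s: 57.4
ee_pos: [0.6489, 0.0287, 0.1615]
eef_rot: [3.138, -0.0, 1.446]
force: [0.3, 1.0, -1.7]
grip_width: 0.04
grip_force: 25.0
```

```bash
python3 held.py
```

```text
[0.6499571  0.02872425 0.16484057] [ 3.13324251e+00 -9.88090006e-04  1.44596387e+00] 0.03976026416823717 57.45 [-0.15774827  0.89528939  3.12789872]
pred row 186.6 steps [(np.int64(190), np.float64(7.5)), (np.int64(189), np.float64(6.5)), (np.int64(191), np.float64(5.0)), (np.int64(188), np.float64(3.2)), (np.int64(192), np.float64(1.6)), (np.int64(174), np.float64(-1.3)), (np.int64(175), np.float64(-1.2)), (np.int64(176), np.float64(-1.1))]
[313, 190, 233, 190]
```

Emit:
apply_moves([
  [255,-1.6,3.71,0,0,0,0.139],
  [255,-1.6,3.71,0,0,0,0.139],
  [255,-1.6,3.71,0,0,0,0.139],
  [255,-1.6,3.71,0,0,0,0.139],
  [255,-1.6,3.71,0,0,0,0.139],
  [255,-1.6,3.71,0,0,0,0.139],
  [255,-1.6,3.71,0,0,0,0.139],
  [255,-1.6,3.71,0,0,0,0.139],
  [255,-1.6,3.71,0,0,0,0.139],
  [255,-1.6,3.71,0,0,0,0.139],
])

```text
time_s: 58.45
ee_pos: [0.4873, 0.4011, 0.1577]
eef_rot: [3.141, 0.0, 2.842]
force: [0.2, 0.1, -0.7]
grip_width: 0.0398
grip_force: 25.0
```

Emit:
apply_moves([
  [255,0,0,0,0,0,0],
  [255,0,0,0,0,0,0],
  [255,0,0,0,0,0,0],
])

```text
time_s: 58.75
ee_pos: [0.4886, 0.3989, 0.1576]
eef_rot: [-3.142, 0.0, 2.834]
force: [-0.1, -0.9, -1.8]
grip_width: 0.0399
grip_force: 25.0
```

Emit:
apply_moves([
  [255,0,0.06,-4,0,0,0],
  [255,0,0,-4,0,0,0],
  [255,0,0,-1.4,0,0,0],
  [255,0,0,-0.5,0,0,0],
  [255,0,0,-0.5,0,0,0],
  [255,0,0,0,0,0,0],
])

```text
time_s: 59.35
ee_pos: [0.4888, 0.4004, 0.0546]
eef_rot: [3.14, 0.001, 2.835]
force: [0.4, -0.3, -0.4]
grip_width: 0.04
grip_force: 25.0
```

Emit:
apply_moves([
  [255,0,0,-0.5,0,0,0],
  [255,0,0,-0.4,0,0,0],
  [255,0,0,-0.2,0,0,0],
  [255,0,0,0,0,0,0],
])

```text
time_s: 59.75
ee_pos: [0.4884, 0.4004, 0.0437]
eef_rot: [3.141, 0.0, 2.836]
force: [-3.8, -2.5, 9.4]
grip_width: 0.0396
grip_force: 25.0
```

Emit:
apply_moves([
  [108,0,0,0,0,0,0],
  [108,0,0,0,0,0,0],
  [108,0,0,0,0,0,0],
  [108,0,0,3,0,0,0],
  [108,0,0,4,0,0,0],
  [108,-0.5,-1.8,4.1,0,0,0],
  [108,-0.5,-1.9,4.1,0,0,0],
  [108,-0.5,-1.9,4.1,0,0,0],
  [108,-0.5,-1.9,4.2,0,0,0],
])

```text
time_s: 60.65
ee_pos: [0.4677, 0.3244, 0.2791]
eef_rot: [-3.141, -0.0, 2.836]
force: [0.5, -0.3, 0.7]
grip_width: 0.0541
grip_force: 0.0
```

Emit:
apply_moves([
  [108,0,0,0,0,0,0],
  [108,0,0,0,0,0,0],
])

```text
time_s: 60.85
ee_pos: [0.4683, 0.3252, 0.2781]
eef_rot: [3.14, 0.001, 2.835]
force: [-0.8, 0.3, -0.1]
grip_width: 0.054
grip_force: 0.0
```

Run:
```python
from h import *
c=snap('wrist','w16.png');o=ctrl.get_obs();print(o['ee_pos'],o['eef_rot'],o['grip_width'],o['time_s'])
a=1.262;tx=np.array([np.cos(a),np.sin(a),0]);ty=np.array([-np.sin(a),np.cos(a),0]);C=np.array([.4682,.3326,0])
for k in (-1,0,1):
    q=C+[0,0,.038]+.07*k*tx; print(k,[np.round(proj(c,q+s*.02*tx+t*.035*ty)).tolist() for s,t in [(-1,1),(1,1),(1,-1),(-1,-1)]])
g=cv2.cvtColor(c['img'],cv2.COLOR_RGB2GRAY)
u,v=proj(c,C+[0,0,.038])
for dv in (-15,-5,5,15): print(int(v)+dv, g[int(v)+dv-2:int(v)+dv+3,int(u)-100:int(u)+100:4].mean(0).astype(int).tolist(),int(u)-100)
for k in (-1,0,1):
    u,v=map(int,proj(c,C+[0,0,.038]+.07*k*tx)); print(k,v-50,g[v-50:v+50,u-5:u+5].mean(1).astype(int).tolist()[::2])
m=(g<75)
for d in np.arange(.06,.18,.02):
    pass
```

```text
[0.46810053 0.32530146 0.27676679] [-3.14105649e+00 -5.24144998e-04  2.83567730e+00] 0.05418094291353137 60.9
-1 [[201.0, 143.0], [236.0, 143.0], [237.0, 203.0], [204.0, 203.0]]
0 [[262.0, 143.0], [297.0, 143.0], [296.0, 203.0], [263.0, 203.0]]
1 [[324.0, 144.0], [359.0, 144.0], [355.0, 203.0], [322.0, 203.0]]
158 [162, 162, 158, 156, 155, 106, 174, 144, 98, 95, 89, 88, 91, 91, 91, 57, 48, 47, 44, 45, 45, 77, 90, 88, 90, 90, 90, 90, 91, 90, 52, 50, 42, 46, 46, 51, 64, 167, 182, 149, 136, 134, 139, 136, 134, 128, 184, 181, 180, 181] 179
168 [169, 170, 169, 162, 143, 67, 165, 152, 87, 87, 87, 89, 90, 89, 91, 58, 55, 46, 46, 46, 48, 77, 90, 90, 88, 89, 87, 89, 91, 87, 78, 77, 46, 46, 45, 47, 68, 88, 89, 99, 130, 134, 139, 135, 131, 85, 154, 182, 180, 180] 179
178 [180, 178, 174, 36, 8, 18, 155, 178, 135, 106, 91, 141, 135, 174, 183, 65, 103, 102, 103, 103, 104, 84, 88, 90, 90, 88, 89, 92, 92, 173, 105, 117, 101, 102, 102, 93, 91, 151, 180, 180, 156, 149, 133, 134, 149, 18, 6, 37, 183, 180] 179
188 [181, 181, 182, 159, 149, 111, 139, 181, 180, 181, 180, 179, 180, 181, 180, 69, 102, 106, 
[... 160 characters left out ...]
3 [76, 72, 86, 84, 57, 54, 65, 60, 62, 64, 68, 109, 121, 120, 120, 106, 94, 91, 88, 89, 89, 88, 89, 88, 87, 89, 89, 89, 123, 176, 182, 181, 181, 181, 180, 181, 181, 182, 182, 181, 180, 121, 109, 163, 177, 178, 181, 180, 180, 181]
0 123 [96, 83, 107, 70, 62, 56, 60, 50, 50, 47, 64, 86, 91, 90, 90, 89, 89, 89, 89, 89, 88, 89, 88, 89, 89, 89, 89, 90, 88, 89, 88, 88, 89, 88, 85, 118, 168, 181, 181, 181, 179, 125, 116, 167, 179, 178, 179, 179, 179, 179]
1 123 [109, 89, 107, 75, 68, 67, 74, 66, 72, 77, 71, 124, 146, 141, 143, 143, 139, 137, 144, 134, 129, 129, 126, 123, 118, 113, 130, 148, 178, 182, 182, 182, 182, 181, 181, 181, 181, 182, 181, 182, 181, 134, 126, 177, 176, 176, 176, 176, 178, 176]
```

Boxes match the predicted stall positions. Locate the keeper bar by intersecting its ray with the 59.5 mm circle.

Run:
```python
from h import *
c=snap('wrist')
a=1.262;tx=np.array([np.cos(a),np.sin(a),0]);ty=np.array([-np.sin(a),np.cos(a),0]);C=np.array([.4682,.3326,0])
g=cv2.cvtColor(c['img'],cv2.COLOR_RGB2GRAY)
for u in (250,300,400,420,440):
    col=g[55:110,u-2:u+3].mean(1); b=np.where(col<105)[0]+55
    v=np.argmin(cv2.GaussianBlur(col.reshape(-1,1),(1,7),2)[:,0])+55
    o,d=ray(c,u,v); 
    oy,oz=(o-C)@ty-.057,o[2]-.03; dy,dz=d@ty,d[2]
    r=np.roots([dy*dy+dz*dz,2*(oy*dy+oz*dz),oy*oy+oz*oz-.0595**2])
    print(u,v,b[:12].tolist(),[np.round([(o+d*t-C)@tx,(o+d*t-C)@ty,(o+d*t)[2]],4).tolist() for t in r if np.isreal(t)], [np.round((o+d*t-C)@ty,3) for t in [(-.075+o[2])/-d[2]]])
```

```text
250 84 [76, 77, 78, 79, 80, 81, 82, 83, 84, 85, 86] [[-0.0366, 0.1045, -0.0059], [-0.0312, 0.097, 0.0741]] [np.float64(0.097)]
300 83 [77, 78, 79, 80, 81, 82, 83, 84, 85, 86, 87, 88] [[0.0242, 0.1056, -0.0043], [0.0187, 0.0982, 0.073]] [np.float64(0.098)]
400 83 [77, 78, 79, 80, 81, 82, 83, 84, 85, 86] [[0.146, 0.1066, -0.0028], [0.1196, 0.0992, 0.0719]] [np.float64(0.099)]
420 83 [77, 78, 79, 80, 81, 82, 83, 84, 85, 86] [[0.1705, 0.107, -0.0023], [0.1402, 0.0995, 0.0716]] [np.float64(0.099)]
440 83 [77, 78, 79, 80, 81, 82, 83, 84, 85, 86] [[0.1951, 0.1073, -0.0018], [0.161, 0.0999, 0.0712]] [np.float64(0.1)]
```

Emit:
apply_moves([
  [179,-0.49,1.81,-0.5,0,0,-0.143],
  [179,-0.49,1.81,-0.5,0,0,-0.143],
  [179,-0.49,1.81,-1,0,0,-0.143],
  [179,-0.49,1.81,-1,0,0,-0.143],
  [179,-0.49,1.81,-1,0,0,-0.143],
  [179,-0.49,1.81,-1.5,0,0,-0.143],
  [179,-0.49,1.81,-2,0,0,-0.143],
  [179,-0.49,1.81,-2,0,0,-0.143],
  [179,-0.49,1.81,-2,0,0,-0.143],
  [179,-0.49,1.81,-2,0,0,-0.143],
])

```text
time_s: 61.95
ee_pos: [0.4183, 0.5069, 0.1396]
eef_rot: [-3.14, 0.002, 1.4]
force: [-0.1, -0.0, 0.1]
grip_width: 0.0281
grip_force: 0.0
```

Emit:
apply_moves([
  [179,0,0,0,0,0,-0.143],
  [179,0,0,0,0,0,0],
  [179,0,0,0,0,0,0],
])

```text
time_s: 62.25
ee_pos: [0.419, 0.5062, 0.1417]
eef_rot: [-3.141, 0.001, 1.267]
force: [0.7, -0.2, 0.6]
grip_width: 0.028
grip_force: 0.0
```

Run:
```python
from h import *
c=snap('wrist','w17.png');o=ctrl.get_obs();print(o['ee_pos'],o['eef_rot'],o['time_s'])
a=1.262;tx=np.array([np.cos(a),np.sin(a),0]);ty=np.array([-np.sin(a),np.cos(a),0]);C=np.array([.4682,.3326,0])
print([np.round(proj(c,C+x*tx+.0995*ty+[0,0,.0715])) for x in (.12,.15,.178)])
for l in boxfit(c,C+.15*tx+.0995*ty+[0,0,.0715],0,90): print(l)
```

```text
[0.41921215 0.50617543 0.1421846 ] [-3.14137720e+00  4.58687393e-04  1.26677840e+00] 62.3
[array([273., 259.]), array([274., 218.]), array([274., 177.])]
[249, 244, 242, 293]
[212, 257, 224, 230]
[186, 232, 215, 247]
[264, 249, 263, 178]
[220, 127, 247, 140]
[303, 229, 319, 293]
[278, 174, 278, 235]
[229, 294, 245, 228]
[210, 261, 213, 291]
```

Emit:
apply_moves([
  [179,-0.15,0,-2,0,0,0],
  [179,0,0,-2.2,0,0,0],
  [179,0,0,-2.2,0,0,0],
  [255,0,0,0,0,0,0],
  [255,0,0,0,0,0,0],
  [255,0,0,0,0,0,0],
  [255,0,0,0,0,0,0],
], grip_force=20)

```text
time_s: 63.0
ee_pos: [0.4177, 0.5068, 0.0802]
eef_rot: [3.141, -0.002, 1.264]
force: [-4.9, -1.0, 5.6]
grip_width: 0.0088
grip_force: 20.0
```

Emit:
apply_moves([
  [255,0.37,-0.12,0.34,0,0,0],
  [255,0.37,-0.12,0.34,0,0,0],
  [255,0.42,-0.135,0.27,0,0,0],
  [255,0.42,-0.135,0.27,0,0,0],
  [255,0.46,-0.15,0.19,0,0,0],
  [255,0.46,-0.15,0.19,0,0,0],
  [255,0.485,-0.155,0.1,0,0,0],
  [255,0.485,-0.155,0.1,0,0,0],
  [255,0.49,-0.16,0.01,0,0,0],
  [255,0.49,-0.16,0.01,0,0,0],
])

```text
time_s: 64.0
ee_pos: [0.4625, 0.4925, 0.0981]
eef_rot: [3.141, -0.002, 1.263]
force: [-3.5, 2.4, 3.4]
grip_width: 0.0093
grip_force: 20.0
```

Emit:
apply_moves([
  [255,0.49,-0.155,-0.08,0,0,0],
  [255,0.49,-0.155,-0.08,0,0,0],
  [255,0.47,-0.15,-0.17,0,0,0],
  [255,0.47,-0.15,-0.17,0,0,0],
  [255,0.43,-0.14,-0.25,0,0,0],
  [255,0.43,-0.14,-0.25,0,0,0],
  [255,0.38,-0.12,-0.33,0,0,0],
  [255,0.38,-0.12,-0.33,0,0,0],
  [255,0.32,-0.1,-0.39,0,0,0],
  [255,0.32,-0.1,-0.39,0,0,0],
])

```text
time_s: 65.0
ee_pos: [0.5041, 0.4782, 0.0718]
eef_rot: [-3.141, 0.001, 1.263]
force: [-4.5, 0.9, 1.2]
grip_width: 0.0093
grip_force: 20.0
```

Emit:
apply_moves([
  [255,0.25,-0.08,-0.445,0,0,0],
  [255,0.25,-0.08,-0.445,0,0,0],
  [255,0.17,-0.05,-0.45,0,0,0],
  [255,0.16,-0.05,-0.45,0,0,0],
  [255,0,0,0,0,0,0],
])

```text
time_s: 65.5
ee_pos: [0.512, 0.4763, 0.0545]
eef_rot: [-3.141, -0.0, 1.263]
force: [-7.0, 0.4, 4.5]
grip_width: 0.0092
grip_force: 20.0
```

Emit:
apply_moves([
  [255,0.05,0,-0.2,0,0,0],
  [255,0.03,0,-0.2,0,0,0],
  [255,0,0,-0.1,0,0,0],
  [255,0,0,0,0,0,0],
])

```text
time_s: 65.9
ee_pos: [0.5126, 0.4777, 0.0524]
eef_rot: [-3.141, -0.003, 1.264]
force: [-16.5, -0.1, 24.4]
grip_width: 0.0093
grip_force: 20.0
```

Emit:
apply_moves([
  [179,0,0,0,0,0,0],
  [179,0,0,0,0,0,0],
  [179,0,0,0,0,0,0],
  [179,0,0,2,0,0,0],
  [179,0,0,4,0,0,0],
  [179,0,0,3,0,0,0],
  [179,0,0,0,0,0,0],
  [179,0,0,0,0,0,0],
])

```text
time_s: 66.7
ee_pos: [0.5134, 0.4758, 0.1394]
eef_rot: [3.141, -0.0, 1.263]
force: [0.1, 0.8, -0.4]
grip_width: 0.0277
grip_force: 0.0
```

Run:
```python
from h import *
c=snap('wrist','w18.png');o=ctrl.get_obs();print(o['ee_pos'],o['eef_rot'],o['time_s'])
a=1.262;tx=np.array([np.cos(a),np.sin(a),0]);ty=np.array([-np.sin(a),np.cos(a),0]);C=np.array([.4682,.3326,0])
for th in (0,.05,.1):
    f=np.radians(163.4)-th; P=C+.15*tx+(.057+.0595*np.cos(f))*ty+[0,0,.03+.0595*np.sin(f)]
    print('wrist',th,np.round(proj(c,P),1))
for l in boxfit(c,P,0,80): print(l)
s=snap('scene','s3.png'); g=cv2.cvtColor(s['img'],cv2.COLOR_RGB2GRAY)
for x in (-.035,0.035,.16):
  for th in (0,.05,.1):
    f=np.radians(163.4)-th; print('scene',x,th,np.round(proj(s,C+x*tx+(.057+.0595*np.cos(f))*ty+[0,0,.03+.0595*np.sin(f)]),1))
  u,v=map(int,proj(s,C+x*tx+[0,0,.047])); print(v-12,g[v-12:v+14,u-1:u+2].mean(1).astype(int).tolist())
```

```text
[0.51300404 0.47558256 0.13821384] [-3.14096409e+00  1.26658758e-03  1.26257741e+00] 66.75
wrist 0 [274.  209.3]
wrist 0.05 [272.7 210.3]
wrist 0.1 [271.3 211.3]
[306, 290, 298, 249]
[278, 170, 278, 242]
[323, 230, 336, 259]
[247, 258, 242, 289]
[248, 228, 248, 257]
[265, 245, 264, 170]
[229, 290, 245, 228]
[303, 229, 318, 289]
scene -0.035 0 [362.7 176. ]
scene -0.035 0.05 [362.9 175.1]
scene -0.035 0.1 [363.  174.1]
163 [70, 109, 95, 89, 120, 121, 113, 88, 55, 41, 67, 63, 61, 65, 38, 35, 66, 72, 78, 81, 70, 41, 34, 45, 68, 78]
scene 0.035 0 [388.2 177.7]
scene 0.035 0.05 [388.4 176.8]
scene 0.035 0.1 [388.5 175.8]
165 [49, 48, 49, 52, 55, 56, 46, 48, 61, 59, 70, 62, 47, 51, 26, 42, 68, 66, 64, 69, 55, 18, 29, 54, 65, 61]
scene 0.16 0 [434.1 180.8]
scene 0.16 0.05 [434.4 179.9]
scene 0.16 0.1 [434.6 178.9]
168 [67, 57, 73, 92, 92, 90, 93, 94, 90, 91, 90, 65, 13, 22, 25, 45, 60, 59, 57, 59, 54, 55, 56, 56, 58, 52]
```

Emit:
apply_moves([
  [255,0,0,0,0,0,0],
  [255,0,0,0,0,0,0],
  [255,0,0,0,0,0,0],
  [255,0,0,-3,0,0,0],
  [255,0,0,-2.5,0,0,0],
  [255,0,0,-0.3,0,0,0],
  [255,0,0,-0.2,0,0,0],
  [255,0,0,-0.2,0,0,0],
  [255,0,0,0,0,0,0],
])

```text
time_s: 67.7
ee_pos: [0.5135, 0.4763, 0.0786]
eef_rot: [3.141, -0.001, 1.263]
force: [0.5, -0.5, 0.6]
grip_width: 0.0006
grip_force: 0.0
```

Emit:
apply_moves([
  [255,0,0,-0.2,0,0,0],
  [255,0,0,-0.2,0,0,0],
  [255,0,0,0,0,0,0],
])

```text
time_s: 68.0
ee_pos: [0.5137, 0.4765, 0.0767]
eef_rot: [3.14, -0.003, 1.263]
force: [-6.0, -4.6, 17.7]
grip_width: 0.0007
grip_force: 9.4
```

Contact at 0.0767 m (0.077 expected when shut), stiff. Retreat and hand in.

Emit:
apply_moves([
  [255,0,0,2,0,0,0],
  [255,0,0,4,0,0,0],
  [255,0,0,4,0,0,0],
  [255,0,0,4,0,0,0],
  [255,0,0,0,0,0,0],
  [255,0,0,0,0,0,0],
])

```text
time_s: 68.6
ee_pos: [0.5132, 0.4761, 0.2144]
eef_rot: [3.141, -0.002, 1.263]
force: [0.8, -0.9, -0.8]
grip_width: 0.0005
grip_force: 0.0
```

Run:
```python
from h import *
s=snap('scene','s4.png'); g=cv2.cvtColor(s['img'],cv2.COLOR_RGB2GRAY)
a=1.262;tx=np.array([np.cos(a),np.sin(a),0]);C=np.array([.4682,.3326,0])
u,v=map(int,proj(s,C+.16*tx+[0,0,.047])); print(v-8,g[v-8:v+8,u-1:u+2].mean(1).astype(int).tolist())
o=ctrl.get_obs(); print(o['ee_pos'],o['force'],o['time_s'])
print(ctrl.hand_in())
```

```text
172 [90, 92, 90, 92, 90, 90, 91, 66, 9, 18, 30, 48, 58, 58, 55, 54]
[0.51291962 0.4758054  0.21280603] [ 0.12723864 -0.0758129  -1.09360126] 68.65
the job is handed in; nothing more can be done
None
```

The job is handed in at 68.7 s: all three boxes were turned over in the nest, set open side down in their own tray stalls, the leaf was left open and the keeper bar was swung shut; I did not recheck the bystander items at the end, and hand-in returned no verdict.

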